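Load heating elements on the carrier rack and close its keeper

ROBOT

A 7-joint arm with a two-finger parallel gripper is mounted at the origin on the work surface. World frame = base frame: x ahead of the robot, y to its left, z up, the work surface at z = 0. Lengths are in m, angles in rad, forces in N, time in s.
With the tool pointing down it reaches from about 0.4 to 0.85 m from the base axis. Payload 10.4 kg.
Tool frame: the origin (TCP) lies midway between the tips of the shut fingers; the grasp point (between the pads) lies 19 mm behind it; z points along the fingers, y is the direction in which the jaws open and shut (so a half turn about z gives the same grasp; the last joint's range is limited). The gripper opens to 87 mm and grips with 3 to 60 N. Pads are 19 mm wide; open, the fingers measure 117 mm over their backs; the gripper's body (75 mm by 190 mm) begins 51 mm behind the grasp point.
Start: joints at [-1.231, 0.332, -0.065, 1.46, 0.022, 1.35, -0.088], TCP at [0.222, 0.584, 0.223] pointing down, gripper open.
Joint ranges: [-2.6, 2.6], [-0.5, 2.12], [-1.47, 1.34], [0.16, 2.42], [-1.27, 4.41], [0.06, 2.06], [-2.6, 2.6]. Speed limits (rad/s): [2.22, 2.22, 2.79, 2.79, 3.14, 3.14, 3.14].

INTERFACE

Orientations are given as a rotation vector (axis times angle).
In Python, from plant import read_state, grab_frame, camera_model, close_job gives the robot as it stands. The module is installed in compiled form; this text tells all that it offers.
- The arm moves only by the tool send_rows, never from a script. Its argument "increments" is a list of rows, each a list of 7 numbers: the opening, from -1 (shut) to 1 (fully open), then the shift along the tool's x, y, z in cm, then the turn, a rotation vector about the tool's x, y, z in rad. In form: [[claw, x, y, z, ax, ay, az], ...]. A call has exactly 10 rows; each row shifts and turns the commanded pose from where the row before left it, along the tool's axes as they then stand; what a row does not reach is not made up. A row lasts 1/12 s, in which the tool goes at most 41.7 mm and 7.16 degrees, less where a joint would pass 70% of its speed; a pose out of reach is approached as far as the arm can. A call is refused whole if a number of a shift passes 4.17 or a number of a turn 0.125, either way. A call with a gripper value outside its range is refused whole. The fingers move at their own pace and stop on an object; "force" is the grip in N (left out, the last holds). Time passes only in rows, so rows that do not move let the fingers close, or fill a call up. It gives the time, the measured TCP pose, the force and the opening at its end, in the units of the state.
- read_state(): the state, without advancing time (a new reading comes with each control period).
- grab_frame(name): name is "scene" or "top"; returns the picture (420x560x3 uint8, blue, green, red); there is no depth.
- camera_model(name): a dict with "intrinsics" (3x3 intrinsics, pixels), "k1" (the pictures are not rectified: a ray, as slopes to the right and down, at radius r is drawn at 1 + k1 r^2 times it, then the intrinsics apply), "view" (4x4, takes a point from world to camera coordinates). Camera axes: x right, y up, looking along -z (the intrinsics and any distortion apply to the point x, -y, -z); pixel columns grow to the right and rows downward; lengths in m; the calibration is good to about 2 mm. A picture is of the moment at which its call begins. camera_model takes no time and is no camera call.
- close_job(): hands the job in, once; it reports no verdict.
The state is a dict: "time": time; "joints": joint angles; "joint_vel": joint speeds; "effort": joint torques, N m; "position": TCP position; "eef_rot": TCP orientation; "contact_force": force on the tool from outside, world axes, zero at the start; "ft_torque": the same for the moment, N m; "finger_gap": finger opening in m.
Only numpy, scipy, OpenCV 4.12 (cv2) and the standard library are available. Lean on these libraries where they do the work, as an engineer would, in place of code of your own. Each camera call takes 0.05 s, during which the arm holds its last target.

TASK

Swing the carrier rack's keeper bar up and back until it stays open by itself, then hang every saddle-bent heating element standing on the counter over the rack's rail, one foot on each side of it. When all of them hang there, swing the keeper bar back over them until it rests fully down in its catches, ready for the van; leave everything else on the counter where it is.

Things in the scene. Friction and masses are not known exactly. Their poses are not given: they have to be found in the camera images.
- element1 (a point): Saddle-bent tubular heating element, 240 g, standing on the counter; two to four are present, all alike. Two parallel arches of 10 mm bright steel tube, one behind the other, an upside-down U from the side, on two feet. 102 mm long (own x), 60 mm deep (own y), 118 mm high. Point: its middle, 60 mm above the underside; z up, x foot to foot, y across the two arches
- element2 (a point): As element1. Each arch is a half circle of 38 mm centre-line radius on straight legs, 66 mm clear inside, open below. Feet: white ceramic block 26 x 60 x 22 mm at own +x, dark steel foot 26 x 60 x 14 mm at -x. The arches' centre lines lie at y = +17 and -17 mm: 44 mm wide over both at the crown. Point and axes as element1
- element3 (a point): As element1. Above this point (the middle) the crown's underside is at 48 mm, its tube centre line at 53 mm, its top at 58 mm. Hung with its crown on the rail, the point is 40 mm below the rail's centre line and the feet are clear of the counter
- element4 (a point): As element1. Any element is best pinched from above at the crown, across both arches (along own y), with the fingertips no deeper than the crown's underside, as the rail comes right under it; it then hangs upright like a pendulum. Point and axes as element1
- rail_mid (a point): Middle of the carrier rack's hanging rail, on its centre line, 135 mm above the counter: a level round steel bar 16 mm thick along this frame's y, between two grey sheet-steel cheeks with inner faces at y = +212 and -212 mm. x: level, across the rail towards the keeper's hinge (away from the robot); z up. Room for four elements at 90 mm spacing. Bolted down; place and heading vary
- keeper_grip (a point): Middle of the keeper bar, a round bar parallel to the rail with a black rubber sleeve 18 mm thick, 90 mm long at this point, on two flat arms (at y = +203 and -203 mm), 75 mm from the hinge line. Closed it lies in open forks (the catches) on the cheeks, 50 mm straight above the rail's centre line, and keeps elements from jumping off
- keeper_hinge (a point): Middle of the keeper's hinge line, parallel to the rail, 75 mm behind it and 185 mm above the counter; axes as rail_mid. The cheeks reach from 35 mm in front of the rail to 95 mm behind it and are 170 mm high; forks and hinge ears on them reach 200 mm above the counter
- keeper (a joint): Angle of the keeper bar, rad: 0 closed, bar down in its catches over the rail; grows as it swings up and back, away from the robot; 1.57 upright, 1.9 the open stop, where it stays by its own weight; from less than upright it drops shut by itself. 300 g, light friction
- tape: black insulating-tape roll, 64 mm across, 19 mm high, lying flat among the elements; a bystander; origin at the centre of its underside
- coil: small coil of copper tube, a ring 100 mm across and 30 mm high, lying flat; a bystander; origin at the centre of its underside
- fittings: plain closed cardboard box, 110 x 80 x 60 mm; a bystander; origin at the centre of its underside
- aerosol: aluminium spray can, 56 mm across, 130 mm tall, standing; a bystander; origin at the centre of its underside

How it is judged:
On the way, in this order (a step that is already met when the one before it is completed fails the run):
1. the keeper bar is swung open, past upright (value of joint keeper above 1.62 rad), for 0.2 s.
2. every element hangs astride the rail, the keeper still open (x of element1 in the frame of rail_mid between -0.025 and 0.025 m and y of element1 in the frame of rail_mid between -0.175 and 0.175 m and z of element1 in the frame of rail_mid between -0.05 and -0.022 m and angle between each of element1, element2, element3, element4's own z axis and vertical below 0.25 rad and x of element2 in the frame of rail_mid between -0.025 and 0.025 m and y of element2 in the frame of rail_mid between -0.175 and 0.175 m and z of element2 in the frame of rail_mid between -0.05 and -0.022 m and x of element3 in the frame of rail_mid between -0.025 and 0.025 m and y of element3 in the frame of rail_mid between -0.175 and 0.175 m and z of element3 in the frame of rail_mid between -0.05 and -0.022 m and x of element4 in the frame of rail_mid between -0.025 and 0.025 m and y of element4 in the frame of rail_mid between -0.175 and 0.175 m and z of element4 in the frame of rail_mid between -0.05 and -0.022 m and value of joint keeper above 1.2 rad), for 0.3 s.
3. the keeper bar is swung closed into its catches (value of joint keeper below 0.06 rad), for 0.3 s.
At the end, for the whole second after the job is handed in: every element present hangs astride the rail between the cheeks (its middle within 25 mm of straight below the rail's line, at hanging height to within 18 mm above and 10 mm below, tilted less than 0.25 rad) and the keeper bar is closed to within 0.06 rad of fully down in its catches, at rest (x of element1 in the frame of rail_mid between -0.025 and 0.025 m and y of element1 in the frame of rail_mid between -0.175 and 0.175 m and z of element1 in the frame of rail_mid between -0.05 and -0.022 m and angle between each of element1, element2, element3, element4's own z axis and vertical below 0.25 rad and x of element2 in the frame of rail_mid between -0.025 and 0.025 m and y of element2 in the frame of rail_mid between -0.175 and 0.175 m and z of element2 in the frame of rail_mid between -0.05 and -0.022 m and x of element3 in the frame of rail_mid between -0.025 and 0.025 m and y of element3 in the frame of rail_mid between -0.175 and 0.175 m and z of element3 in the frame of rail_mid between -0.05 and -0.022 m and x of element4 in the frame of rail_mid between -0.025 and 0.025 m and y of element4 in the frame of rail_mid between -0.175 and 0.175 m and z of element4 in the frame of rail_mid between -0.05 and -0.022 m and value of joint keeper below 0.06 rad and velocity of joint keeper below 0.1 rad/s); the robot touches nothing.
It fails at once if a bystander is shoved more than 6 cm from its place (distance of any of tape, coil, fittings, aerosol from where it was at the start of the episode above 0.06 m).
Of el1, el2, el3, el4 only 2 to 4 are there at a start; the rules pass over those that are not, and their reading is None.
At some moment in a run one of el1, el2, el3, el4 may be knocked a few centimetres aside while the robot is not near it.
It also fails if it takes over 210 s, if anything falls off the work surface, if the arm or the gripper's body presses on something with over 40 N, if the wrist force passes 120 N, or if a joint passes its speed limit or range.

## Working session

There is one attempt and no reset: what is moved stays moved. The work goes in short steps, Python scripts to look and compute and a tool call to move; the robot and the scene stay as the last step left them, time stands still between calls to the robot, and variables do not carry over. Pictures are saved under pics/ and viewed, and the job is handed in when it is done.

Besides the shell and the picture viewer there is one more tool, called after ">>>" as name(argument=value, ...), one argument or row to a line, values as JSON. send_rows: Moves the arm, as the interface text tells. Its arguments: {"type":"object","properties":{"increments":{"type":"array","items":{"type":"array","items":{"type":"number"}}},"force":{"type":"number"}},"required":["increments"]}

```bash
mkdir -p pics; ls
python3 - <<'E'
from plant import *
import cv2
s=read_state()
for k,v in s.items(): print(k,v)
for n in ("scene","top"):
    cv2.imwrite(f"pics/{n}0.png",grab_frame(n)); print(n,camera_model(n))
E
```

```text
pics
time 0.0
joints [-1.23062714  0.33288204 -0.06469609  1.46095136  0.02161039  1.34991327
 -0.08847576]
joint_vel [-1.08665978e-03 -3.45852728e-05  3.43011111e-04  3.19000038e-05
  1.73308189e-03 -3.30247780e-03  1.65163120e-03]
effort [ 7.21682791e-04 -6.23248458e+01  2.51893443e-02 -3.89883506e+01
 -6.12359704e-02  3.98582197e-02  1.29198047e-04]
position [0.22166108 0.58394727 0.2217428 ]
eef_rot [-5.66615627e-01 -3.08988503e+00  2.27198612e-03]
contact_force [ 0.64236574  0.53759505 -0.66567987]
ft_torque [-0.05122891 -0.03512369 -0.01975456]
finger_gap 0.08704932045225564
scene {'intrinsics': array([[538.79576008,   0.        , 280.59958971],
       [  0.        , 538.79576008, 208.60693766],
       [  0.        ,   0.        ,   1.        ]]), 'k1': 0.029577698779321496, 'view': array([[ 0.25932154,  0.96563021, -0.017625  , -0.09257092],
       [-0.53469423,  0.15874246,  0.83000176,  0.23022228],
       [ 0.80427261, -0.20581334,  0.55748224, -1.89242717],
       [ 0.        ,  0.        ,  0.        ,  1.        ]])}
top {'intrinsics': array([[423.38261748,   0.        , 285.57353161],
       [  0.        , 423.38261748, 215.88100259],
       [  0.        ,   0.        ,   1.        ]]), 'k1': -0.10531156452524615, 'view': array([[ 4.42589768e-03, -9.99833168e-01, -1.77213897e-02,
        -6.70987272e-02],
       [ 9.80723514e-01,  8.77993407e-04,  1.95398614e-01,
        -6.05955976e-01],
       [-1.95350456e-01, -1.82445979e-02,  9.80563784e-01,
        -1.02883007e+00],
       [ 0.00000000e+00,  0.00000000e+00,  0.00000000e+00,
         1.00000000e+00]])}
```

View pics/scene0.png

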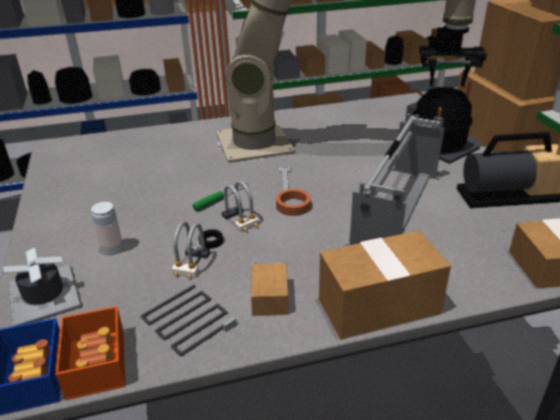

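View pics/top0.png

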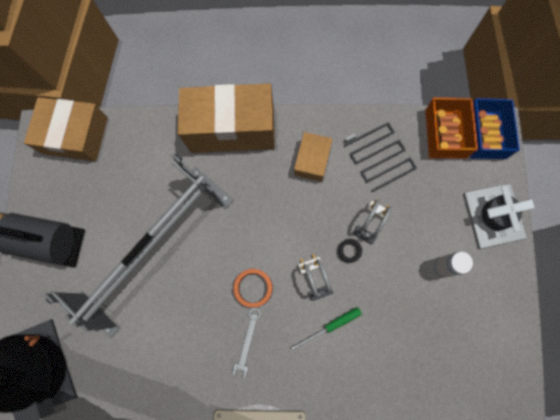

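The top view shows two elements, near (313,278) and (372,220). The rack runs diagonally at the left, and the keeper's black sleeve is near (137,249). I'll enlarge these areas next.

```bash
cat > h.py <<'E'
import numpy as np, cv2
from plant import *
from scipy.spatial.transform import Rotation as R
C={n:camera_model(n) for n in("scene","top")}
def ray(n,uv):
    c=C[n];d=np.array([c['k1'],0,0,0,0]);V=c['view']
    p=cv2.undistortPoints(np.array([[uv]],float),c['intrinsics'],d)[0,0]
    o=-V[:3,:3].T@V[:3,3];v=V[:3,:3].T@np.array([p[0],-p[1],-1]);return o,v/np.linalg.norm(v)
def onz(n,uv,z):
    o,v=ray(n,uv);return o+v*(z-o[2])/v[2]
def tri(us,ut):
    o1,d1=ray("scene",us);o2,d2=ray("top",ut)
    A=np.stack([d1,-d2],1);s=np.linalg.lstsq(A,o2-o1,rcond=None)[0]
    a=o1+s[0]*d1;b=o2+s[1]*d2;return (a+b)/2,np.linalg.norm(a-b)
def proj(n,P):
    c=C[n];V=c['view'];q=V[:3,:3]@np.array(P,float)+V[:3,3]
    q=np.array([q[0],-q[1],-q[2]])
    return cv2.projectPoints(q[None],np.zeros(3),np.zeros(3),c['intrinsics'],np.array([c['k1'],0,0,0,0]))[0][0,0]
def crop(img,x0,y0,w,h,s,name):
    im=cv2.resize(img[y0:y0+h,x0:x0+w],None,fx=s,fy=s,interpolation=cv2.INTER_CUBIC)
    for x in range((x0+9)//10*10,x0+w,10):
        cv2.line(im,((x-x0)*s,0),((x-x0)*s,6 if x%50 else 14),(0,255,255),1)
        if x%20==0: cv2.putText(im,str(x),((x-x0)*s,24),0,.4,(0,255,255),1)
    for y in range((y0+9)//10*10,y0+h,10):
        cv2.line(im,(0,(y-y0)*s),(6,(y-y0)*s),(0,255,255),1)
        if y%20==0: cv2.putText(im,str(y),(8,(y-y0)*s+4),0,.4,(0,255,255),1)
    cv2.imwrite("pics/"+name,im)
E
python3 - <<'E'
from h import *
t=cv2.imread("pics/top0.png");s=cv2.imread("pics/scene0.png")
crop(t,30,150,200,190,4,"t_rack.png" if 0 else "t_rack0.png") if 0 else crop(t,40,150,200,150+0,4,"t_rack0.png")
crop(t,40,240,100,100,6,"t_rack1.png")
crop(t,290,190,110,110,5,"t_el0.png")
crop(s,160,170,160,120,5,"s_el0.png")
crop(s,340,100,130,145,4,"s_rack0.png")
E
```

```text
(no output)
```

View pics/t_rack0.png

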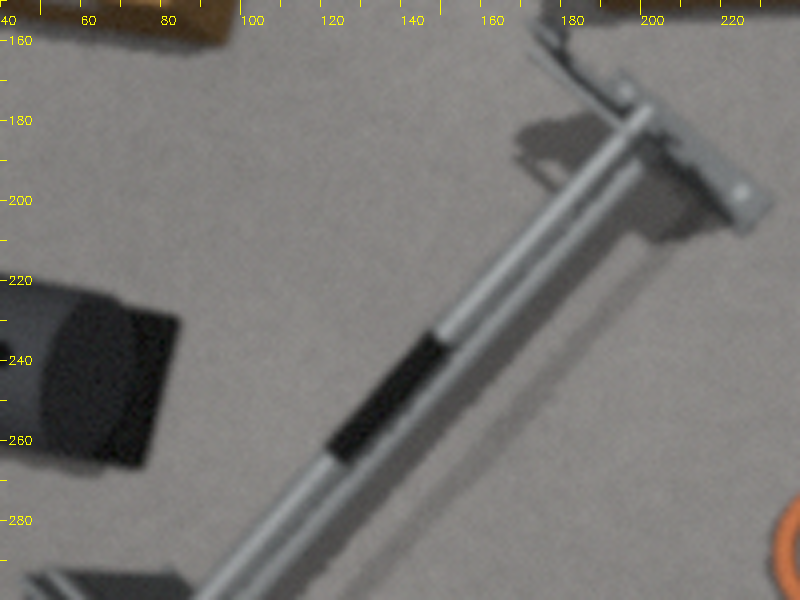

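View pics/t_el0.png

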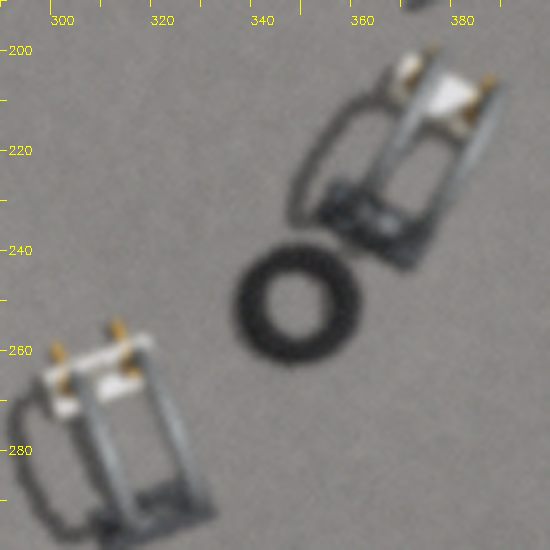

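View pics/s_el0.png

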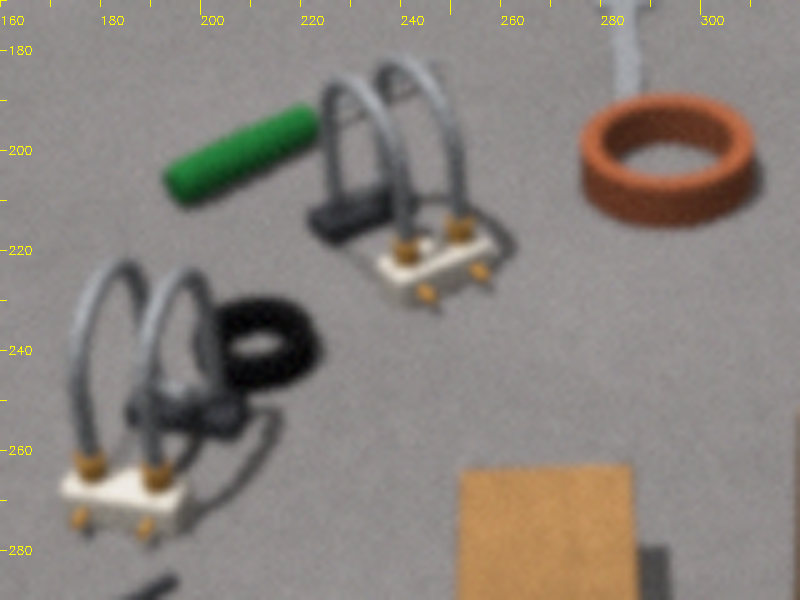

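View pics/s_rack0.png

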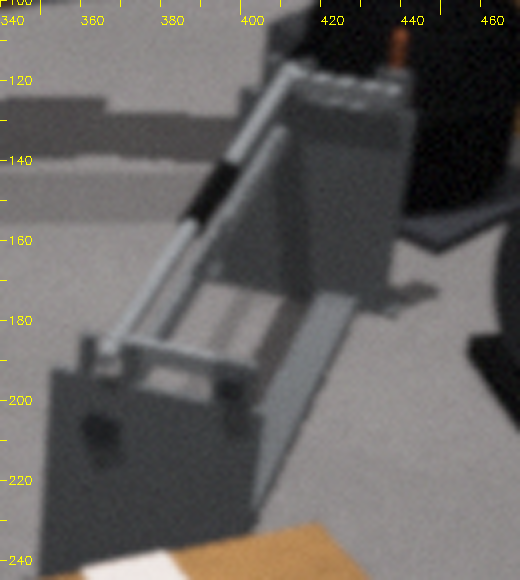

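View pics/t_rack1.png

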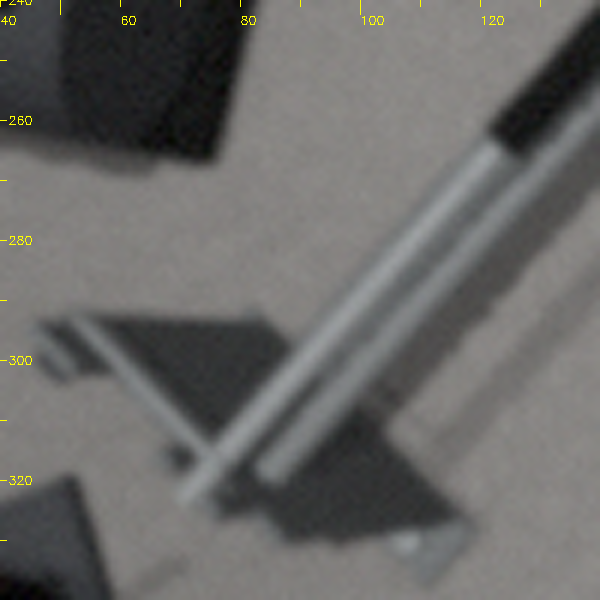

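Run:
```python
from h import *
np.set_printoptions(precision=4,suppress=True)
t=cv2.imread("pics/top0.png");s=cv2.imread("pics/scene0.png")
def blob(img,lo,hi,roi,ctr=True):
    x0,y0,w,h=roi;m=cv2.inRange(img[y0:y0+h,x0:x0+w],lo,hi)
    n,l,st,c=cv2.connectedComponentsWithStats(m);i=1+np.argmax(st[1:,4])
    return c[i]+[x0,y0],st[i,4],st[i,:4]+[x0,y0,0,0]
a=blob(t,(0,0,0),(45,45,45),(110,225,50,50));b=blob(s,(0,0,0),(45,45,45),(380,130,30,35))
print(a,b); print("sleeve",tri(b[0],a[0]), onz("top",a[0],.185))
for n,u1,u2 in(("keeperbar",(366,187),(71,322)),("keeperbar",(410,117),(199,178))): print(n,tri(u1,u2),onz("top",u2,.185),onz("scene",u1,.185))
print("rail top px", onz("top",(196,193),.135),onz("top",(85,318),.135))
print("rail sc", onz("scene",(409,134),.135),onz("scene",(382,182),.135))
# elements
for nm,ce,dk,cs,ds in(("A",(310.5,264.5),(318,291.5),(248,222),(236,210)),("B",(375.5,208),(363,235),(183.5,267.5),(197,250))):
    W=onz("top",ce,.022);D=onz("top",dk,.014);W2=onz("scene",cs,.022);D2=onz("scene",ds,.014)
    print(nm,W,D,"mid",(W+D)/2,"dist",np.linalg.norm((W-D)[:2]),"ang",np.arctan2(*(W-D)[1::-1]));print("  scene",W2,D2,"tri",tri(cs,ce),tri(ds,dk))
```

```text
(array([136.6498, 249.3544]), np.int32(237), array([123, 234,  29,  31])) (array([393.0759, 147.6582]), np.int32(79), array([387, 141,  13,  15]))
sleeve (array([0.5033, 0.272 , 0.1895]), np.float64(0.0050669572791895035)) [0.503  0.2711 0.185 ]
keeperbar (array([ 0.3174,  0.3929, -0.0027]), np.float64(0.2169792003018099)) [0.3365 0.4154 0.185 ] [0.6608 0.1326 0.185 ]
keeperbar (array([0.653 , 0.1601, 0.3399]), np.float64(0.12895860070060988)) [0.6709 0.1343 0.185 ] [0.3292 0.41   0.185 ]
rail top px [0.6476 0.1515 0.135 ] [0.3439 0.4072 0.135 ]
rail sc [0.3407 0.4075 0.135 ] [0.5753 0.2162 0.135 ]
A [ 0.4846 -0.1302  0.022 ] [ 0.4153 -0.1496  0.014 ] mid [ 0.4499 -0.1399  0.018 ] dist 0.07202253108126988 ang 0.27280652407749634
  scene [ 0.4945 -0.1278  0.022 ] [ 0.4163 -0.1459  0.014 ] tri (array([ 0.4855, -0.1283,  0.0159]), np.float64(0.004303030475067365)) (array([ 0.4156, -0.1478,  0.0139]), np.float64(0.003814089764156076))
B [ 0.6352 -0.305   0.022 ] [ 0.5635 -0.2705  0.014 ] mid [ 0.5994 -0.2878  0.018 ] dist 0.07954127681296685 ang -0.4481721256209737
  scene [ 0.6365 -0.3175  0.022 ] [ 0.5671 -0.2764  0.014 ] tri (array([ 0.6351, -0.3116,  0.0192]), np.float64(0.012006426697302789)) (array([ 0.5637, -0.2737,  0.0107]), np.float64(0.005135827547909743))
```

```bash
cat >> h.py <<'E'
MID=np.array([.5035,.2728]);YAWN=.871;N=np.array([np.cos(YAWN),np.sin(YAWN)]);YR=np.array([-N[1],N[0]])
def plan(xyz,yaw=None):
    s=read_state();r=R.from_rotvec(s['eef_rot']);M=r.as_matrix()
    p=np.array(s['position']);d=M.T@(np.array(xyz)-p)*100
    y=np.arctan2(M[1,1],M[0,1])
    print("pos",p.round(4),"tilt",np.round(M[:,2],3),"yaw",round(y,3),"gap",round(s['finger_gap'],4),"F",np.round(s['contact_force'],1),"t",round(s['time'],2),"j7",round(s['joints'][6],2))
    print("shift cm",d.round(2))
    if yaw is not None:
        a=(yaw-y+np.pi/2)%np.pi-np.pi/2; print("turn az",round(-a,3))
E
python3 - <<'E'
from h import *
s=cv2.imread("pics/scene0.png")
o,d=ray("scene",(234,183.6)); q=np.array([.450,-.139]);k=np.dot(q-o[:2],d[:2])/np.dot(d[:2],d[:2]);print("A crown height",o+k*d)
o,d=ray("scene",(191,223.5)); q=np.array([.598,-.29]);k=np.dot(q-o[:2],d[:2])/np.dot(d[:2],d[:2]);print("B crown height",o+k*d)
print(onz("top",(25,370),.1), onz("top",(60,325),.2))
plan([*MID,.30],YAWN)
E
```

```text
A crown height [ 0.44821888 -0.15069454  0.12034712]
B crown height [ 0.59829863 -0.28393316  0.11956103]
[0.20916824 0.57593719 0.1       ] [0.32986522 0.43320286 0.2       ]
pos [0.2217 0.584  0.2219] tilt [-0.    -0.001 -1.   ] yaw 1.208 gap 0.0869 F [-0.1 -0.6  0. ] t 0.1 j7 -0.09
shift cm [-37.39 -19.1   -7.79]
turn az 0.337
```

>>> send_rows(
  increments=[
    [1,0,0,-2.6,0,0,0],
    [1,0,0,-2.6,0,0,0],
    [1,0,0,-2.6,0,0,0],
    [1,-3,-1.5,0,0,0,0],
    [1,-3,-1.5,0,0,0,0],
    [1,-3,-1.5,0,0,0,0],
    [1,-3,-1.5,0,0,0,0],
    [1,-3,-1.5,0,0,0,0],
    [1,-3,-1.5,0,0,0,0],
    [1,-3,-1.5,0,0,0,0],
  ],
  force=15,
)

```text
time: 0.93
position: [0.3816, 0.4101, 0.3003]
eef_rot: [-0.567, -3.09, 0.001]
contact_force: [0.7, 0.5, -0.0]
finger_gap: 0.0869
```

>>> send_rows(
  increments=[
    [1,-3,-1.5,0,0,0,0],
    [1,-3,-1.5,0,0,0,0],
    [1,-3,-1.5,0,0,0,0],
    [1,-3,-2,0,0,0,0],
    [1,-3,-2,0,0,0,0],
    [1,0,0,0,0,0,0.11],
    [1,0,0,0,0,0,0.11],
    [1,0,0,0,0,0,0.11],
    [1,0,0,0,0,0,0],
    [1,0,0,0,0,0,0],
  ],
)

```text
time: 1.77
position: [0.4907, 0.279, 0.3002]
eef_rot: [-1.061, -2.957, 0.001]
contact_force: [-0.7, 0.4, -0.2]
finger_gap: 0.087
```

Run:
```python
from h import *
plan([*MID,.21],YAWN)
t=grab_frame("top");cv2.imwrite("pics/t1.png",t);s=grab_frame("scene");crop(s,330,30,140,170,4,"s1.png")
crop(t,40,150,200,150,4,"t1c.png")
```

```text
pos [0.4907 0.279  0.3002] tilt [-0. -0. -1.] yaw 0.882 gap 0.087 F [-0.7  0.4 -0.2] t 1.77 j7 0.31
shift cm [-1.38  0.34  9.02]
turn az 0.011
```

View pics/s1.png

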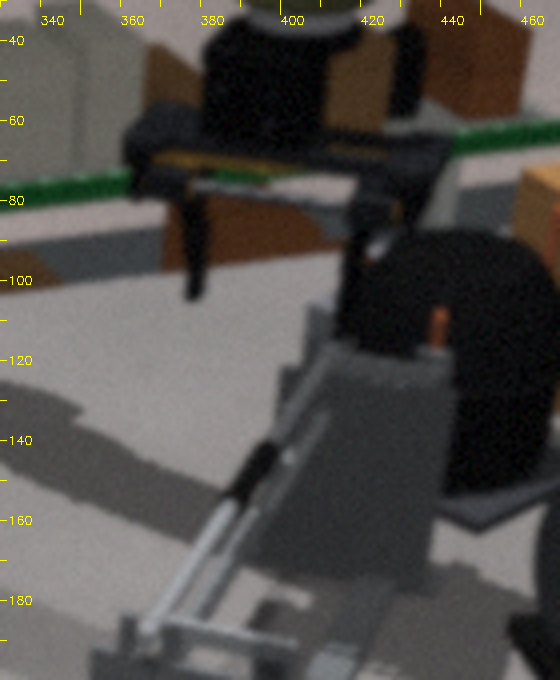

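View pics/t1.png

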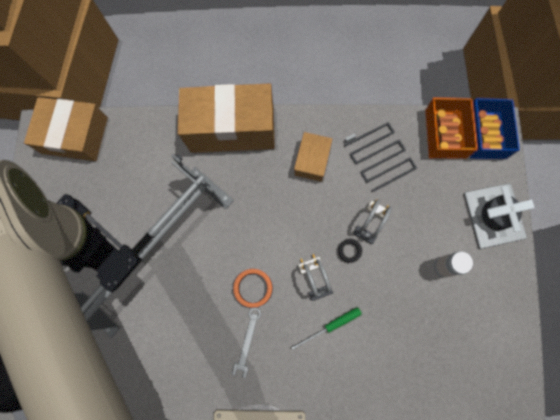

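The gripper sits above the bar with its jaws across it, and the sleeve is near scene (393,148). I'll descend and grip lightly.

>>> send_rows(
  increments=[
    [1,-1.4,0.3,0,0,0,0.01],
    [1,0,0,2.5,0,0,0],
    [1,0,0,2.5,0,0,0],
    [1,0,0,2.5,0,0,0],
    [1,0,0,2.5,0,0,0],
    [1,0,0,1.6,0,0,0],
    [1,0,0,1.6,0,0,0],
    [1,0,0,0,0,0,0],
    [1,0,0,0,0,0,0],
    [1,0,0,0,0,0,0],
  ],
)

```text
time: 2.7
position: [0.5044, 0.2723, 0.1697]
eef_rot: [1.081, 2.949, 0.002]
contact_force: [-0.2, 0.1, 1.1]
finger_gap: 0.0869
```

Run:
```python
from h import *
plan([*MID,.168],YAWN)
s=grab_frame("scene");crop(s,330,60,140,150,4,"s2.png")
```

```text
pos [0.5044 0.2723 0.1697] tilt [ 0.001  0.001 -1.   ] yaw 0.868 gap 0.0869 F [-0.2  0.1  1.1] t 2.7 j7 0.34
shift cm [ 0.1  -0.02  0.17]
turn az -0.003
```

View pics/s2.png

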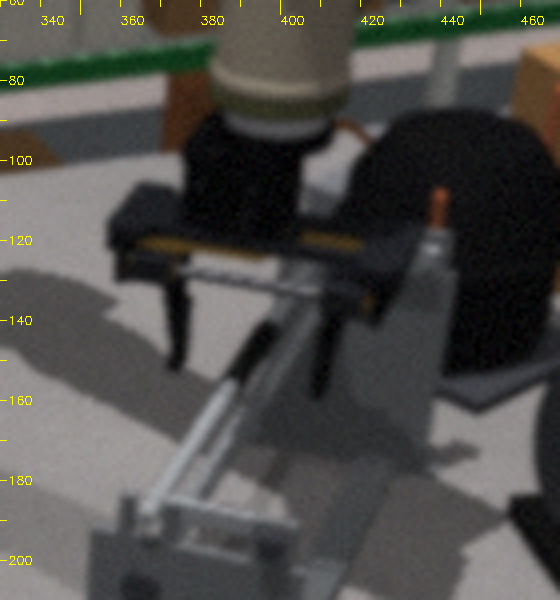

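The fingers straddle the sleeve near scene (395,145). Closing now.

>>> send_rows(
  increments=[
    [-1,0,0,0,0,0,0],
    [-1,0,0,0,0,0,0],
    [-1,0,0,0,0,0,0],
    [-1,0,0,0,0,0,0],
    [-1,0,0,0,0,0,0],
    [-1,0,0,0,0,0,0],
    [-1,0,0,0,0,0,0],
    [-1,0,0,0,0,0,0],
    [-1,0,0,0,0,0,0],
    [-1,0,0,0,0,0,0],
  ],
  force=15,
)

```text
time: 3.58
position: [0.5036, 0.2723, 0.1685]
eef_rot: [-1.081, -2.95, -0.0]
contact_force: [0.2, 0.4, -0.5]
finger_gap: 0.0283
```

>>> send_rows(
  increments=[
    [-1,0,0,0,0,0,0],
    [-1,0,0,0,0,0,0],
    [-1,0,0,0,0,0,0],
    [-1,0,0,0,0,0,0],
    [-1,0,0,0,0,0,0],
    [-1,0,0,0,0,0,0],
    [-1,0.0,0.05,-0.6,0,0,0],
    [-1,0,0.07,-0.7,0,0,0],
    [-1,0,0.15,-0.64,0,0,0],
    [-1,0,0.19,-0.63,0,0,0],
  ],
)

```text
time: 4.42
position: [0.5062, 0.2754, 0.1938]
eef_rot: [-1.081, -2.949, 0.003]
contact_force: [1.8, 1.3, -7.1]
finger_gap: 0.0174
```

>>> send_rows(
  increments=[
    [-1,0,0.55,-1.19,0,0,0],
    [-1,0,0.76,-1.07,0,0,0],
    [-1,0,0.93,-0.93,0,0,0],
    [-1,0,1.08,-0.75,0,0,0],
    [-1,0,1.19,-0.55,0,0,0],
    [-1,0,1.27,-0.33,0,0,0],
    [-1,0,1.31,-0.11,0,0,0],
    [-1,0,1.31,0.12,0,0,0],
    [-1,0,0,0,0,0,0],
    [-1,0,0,0,0,0,0],
  ],
)

```text
time: 5.25
position: [0.5623, 0.3398, 0.2436]
eef_rot: [1.082, 2.947, 0.002]
contact_force: [3.4, -1.0, 4.0]
finger_gap: 0.0173
```

Run:
```python
from h import *
plan([*(MID+.0884*N),.243],YAWN)
s=grab_frame("scene");crop(s,330,30,140,150,4,"s3.png")
```

```text
pos [0.5623 0.3398 0.2436] tilt [ 0.003  0.    -1.   ] yaw 0.867 gap 0.0173 F [ 3.4 -1.   4. ] t 5.25 j7 0.31
shift cm [ 0.19 -0.08  0.06]
turn az -0.004
```

View pics/s3.png

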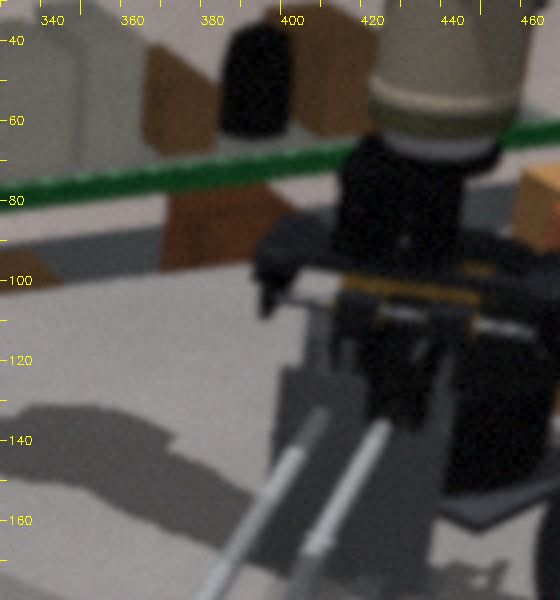

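The bar is past upright and gripped at about 1.75 rad. I'll move a little further back, release, then rise.

>>> send_rows(
  increments=[
    [-1,0,0.5,0.1,0,0,0],
    [-1,0,0,0,0,0,0],
    [1,0,0,0,0,0,0],
    [1,0,0,0,0,0,0],
    [1,0,0,0,0,0,0],
    [1,0,0,0,0,0,0],
    [1,0,0,0,0,0,0],
    [1,0,0,0,0,0,0],
    [1,0,0,0,0,0,0],
    [1,0,0,0,0,0,0],
  ],
)

```text
time: 6.13
position: [0.564, 0.3438, 0.2413]
eef_rot: [-1.081, -2.95, -0.0]
contact_force: [0.1, -0.1, -0.6]
finger_gap: 0.0629
```

>>> send_rows(
  increments=[
    [1,0,0,0,0,0,0],
    [1,0,0,0,0,0,0],
    [1,0,0,-2,0,0,0],
    [1,0,0,-2,0,0,0],
    [1,0,0,-2,0,0,0],
    [1,0,0,-2,0,0,0],
    [1,0,0,0,0,0,0],
    [1,0,0,0,0,0,0],
    [1,0,0,0,0,0,0],
    [1,0,0,0,0,0,0],
  ],
)

```text
time: 6.97
position: [0.5638, 0.3436, 0.3201]
eef_rot: [-1.081, -2.949, 0.002]
contact_force: [-0.4, 0.3, -0.3]
finger_gap: 0.0872
```

Run:
```python
from h import *
plan([.452,-.143,.32],.273+np.pi/2)
s=grab_frame("scene");crop(s,330,30,140,170,4,"s4.png");cv2.imwrite("pics/s4f.png",s)
t=grab_frame("top");cv2.imwrite("pics/t4f.png",t);crop(t,290,190,110,110,5,"t4.png");crop(s,160,170,160,120,5,"s4e.png")
```

```text
pos [0.5638 0.3436 0.3201] tilt [-0.002 -0.001 -1.   ] yaw 0.868 gap 0.0872 F [-0.4  0.3 -0.3] t 6.97 j7 0.31
shift cm [-22.92 -44.35   0.07]
turn az -0.976
```

View pics/s4.png

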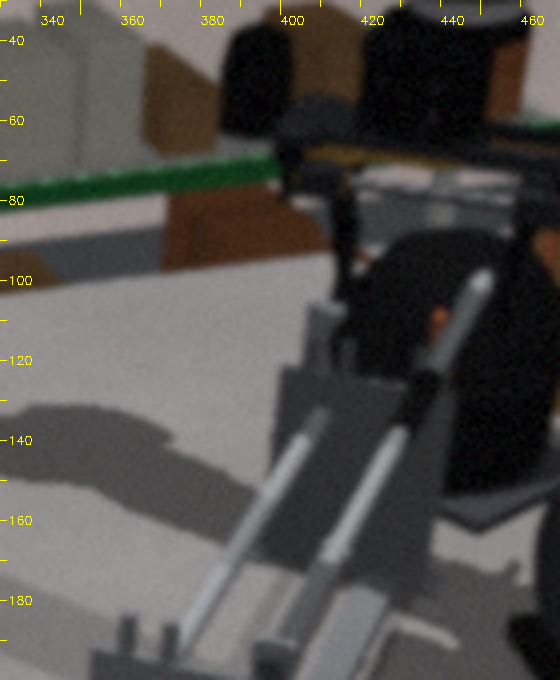

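View pics/t4.png

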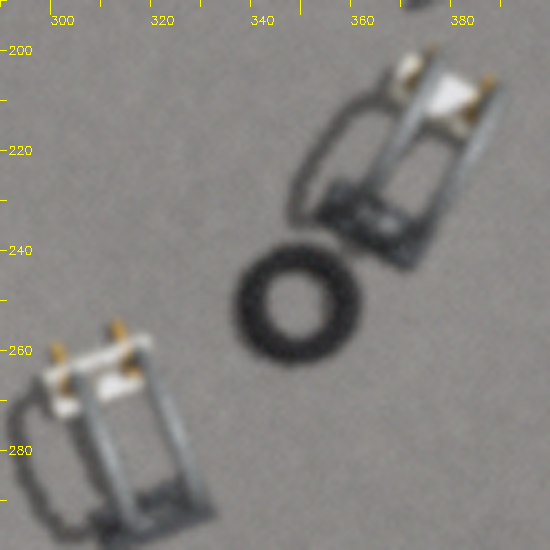

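View pics/s4e.png

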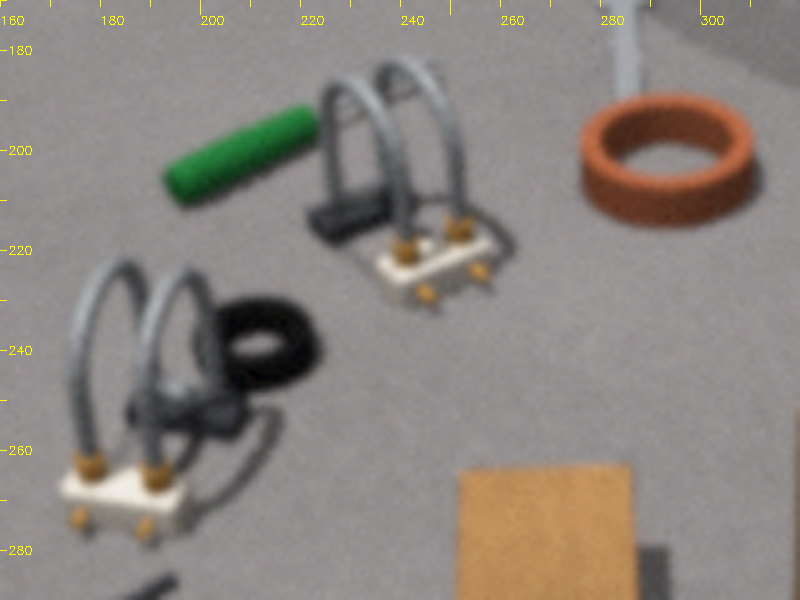

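The keeper stays open by itself at its stop, with the sleeve near scene (433,128), and the elements have not moved. I'll check the element poses by projecting key points.

Run:
```python
from h import *
t=cv2.imread("pics/t4f.png");s=cv2.imread("pics/s4f.png")
for x,y,a in((.450,-.140,.273),(.598,-.289,-.48)):
    ux=np.array([np.cos(a),np.sin(a)]);uy=np.array([-ux[1],ux[0]])
    for lx,ly,z in((0,17,113),(0,-17,113),(38,17,22),(38,-17,22),(-38,17,14),(-38,-17,14),(51,30,22),(51,-30,22),(-51,30,14),(-51,-30,14)):
        p=np.array([x,y])+ux*lx/1e3+uy*ly/1e3
        for im,n in((t,"top"),(s,"scene")):
            u=proj(n,[*p,z/1e3]); im[int(round(u[1])),int(round(u[0]))]=(0,0,255)
crop(t,290,190,110,110,5,"t4o.png");crop(s,160,170,110,110,5,"s4o.png")
a=cv2.imread("pics/t4o.png");b=cv2.imread("pics/s4o.png")
h=cv2.hconcat([a,b]);h=cv2.resize(h,(800,400));cv2.imwrite("pics/o4.png",h)
```

```text
(no output)
```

View pics/o4.png

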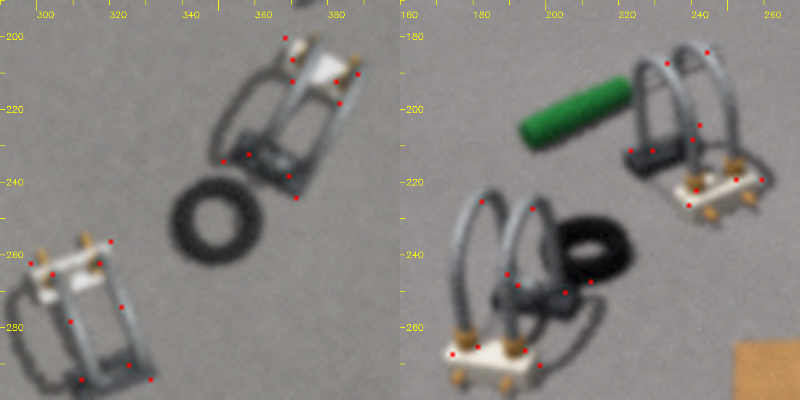

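>>> send_rows(
  increments=[
    [1,-1.8,-3.4,0,0,0,0],
    [1,-1.8,-3.4,0,0,0,0],
    [1,-1.8,-3.4,0,0,0,0],
    [1,-1.8,-3.4,0,0,0,0],
    [1,-1.8,-3.4,0,0,0,0],
    [1,-1.8,-3.4,0,0,0,0],
    [1,-1.8,-3.4,0,0,0,0],
    [1,-1.8,-3.4,0,0,0,0],
    [1,-1.8,-3.4,0,0,0,0],
    [1,-1.8,-3.4,0,0,0,0],
  ],
  force=30,
)

```text
time: 7.9
position: [0.4807, -0.0338, 0.321]
eef_rot: [-1.081, -2.949, -0.0]
contact_force: [1.2, 0.2, 0.8]
finger_gap: 0.0867
```

>>> send_rows(
  increments=[
    [1,-1.7,-3.4,0,0,0,0],
    [1,-1.6,-3.4,0,0,0,0],
    [1,-1.6,-3.4,0,0,0,0],
    [1,0,0,0,0,0,-0.12],
    [1,0,0,0,0,0,-0.12],
    [1,0,0,0,0,0,-0.12],
    [1,0,0,0,0,0,-0.12],
    [1,0,0,0,0,0,-0.12],
    [1,0,0,0,0,0,-0.12],
    [1,0,0,0,0,0,-0.12],
  ],
)

```text
time: 8.73
position: [0.4529, -0.1415, 0.3209]
eef_rot: [0.225, -3.133, -0.0]
contact_force: [0.6, 0.4, -0.1]
finger_gap: 0.0871
```

Run:
```python
from h import *
plan([.450,-.143,.20],.273+np.pi/2)
```

```text
pos [ 0.4529 -0.1415  0.3209] tilt [-0.001  0.    -1.   ] yaw 1.714 gap 0.0871 F [ 0.6  0.4 -0.1] t 8.73 j7 1.88
shift cm [ 0.3  -0.11 12.09]
turn az -0.13
```

>>> send_rows(
  increments=[
    [1,0.3,-0.1,0,0,0,-0.1],
    [1,0,0,2.5,0,0,-0.03],
    [1,0,0,2.5,0,0,0],
    [1,0,0,2.5,0,0,0],
    [1,0,0,2.5,0,0,0],
    [1,0,0,2.5,0,0,0],
    [1,0,0,2.5,0,0,0],
    [1,0,0,2.5,0,0,0],
    [1,0,0,0,0,0,0],
    [1,0,0,0,0,0,0],
  ],
)

```text
time: 9.57
position: [0.4495, -0.1429, 0.1459]
eef_rot: [0.418, -3.111, -0.0]
contact_force: [0.0, 0.7, 0.5]
finger_gap: 0.0869
```

Run:
```python
from h import *
plan([.450,-.143,.109],.273+np.pi/2)
s=grab_frame("scene");crop(s,180,120,120,130,5,"s5.png")
t=grab_frame("top");crop(t,250,200,150,110,5,"t5.png")
```

```text
pos [ 0.4495 -0.1429  0.1459] tilt [-0.002 -0.    -1.   ] yaw 1.838 gap 0.0869 F [0.  0.7 0.5] t 9.57 j7 2.08
shift cm [-0.05 -0.02  3.69]
turn az -0.006
```

View pics/s5.png

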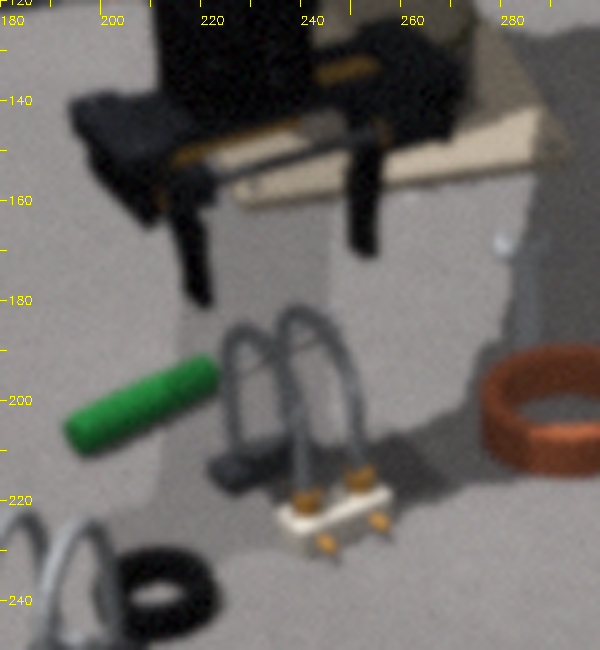

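View pics/t5.png

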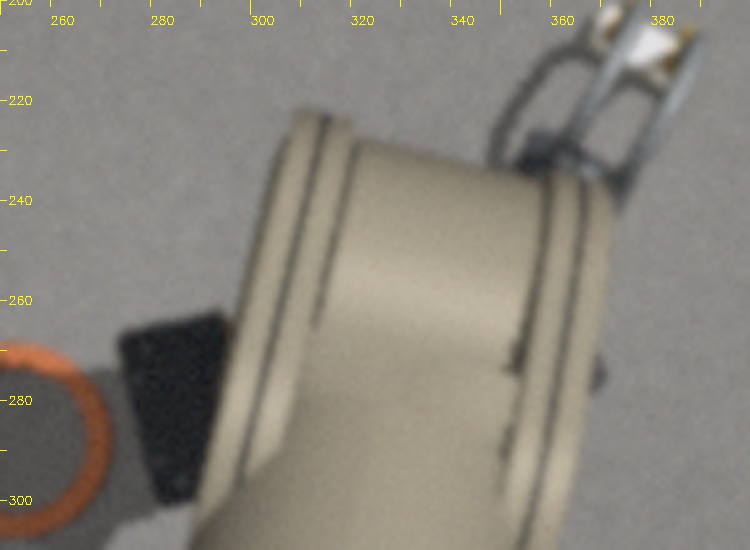

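The fingertips, at scene (218,180) and (252,170), straddle the two arch crowns at (227,186) and (240,182). Descending to grip.

>>> send_rows(
  increments=[
    [1,0,0,1.5,0,0,0],
    [1,0,0,1.5,0,0,0],
    [1,0,0,0.7,0,0,0],
    [1,0,0,0,0,0,0],
    [-1,0,0,0,0,0,0],
    [-1,0,0,0,0,0,0],
    [-1,0,0,0,0,0,0],
    [-1,0,0,0,0,0,0],
    [-1,0,0,0,0,0,0],
    [-1,0,0,0,0,0,0],
  ],
)

```text
time: 10.5
position: [0.4505, -0.1429, 0.1096]
eef_rot: [-0.418, 3.113, 0.0]
contact_force: [0.1, -0.1, 0.1]
finger_gap: 0.0548
```

>>> send_rows(
  increments=[
    [-1,0,0,0,0,0,0],
    [-1,0,0,0,0,0,0],
    [-1,0,0,0,0,0,0],
    [-1,0,0,0,0,0,0],
    [-1,0,0,0,0,0,0],
    [-1,0,0,0,0,0,0],
    [-1,0,0,0,0,0,0],
    [-1,0,0,0,0,0,0],
    [-1,0,0,0,0,0,0],
    [-1,0,0,0,0,0,0],
  ],
)

```text
time: 11.33
position: [0.4504, -0.1429, 0.1094]
eef_rot: [-0.419, 3.113, 0.0]
contact_force: [-0.5, 2.0, 1.1]
finger_gap: 0.0432
```

Gap is 43 mm, and the crowns measure 44 mm, so it is gripped. Lifting.

>>> send_rows(
  increments=[
    [-1,0,0,-1,0,0,0],
    [-1,0,0,-1.5,0,0,0],
    [-1,0,0,-2.5,0,0,0],
    [-1,0,0,-2.5,0,0,0],
    [-1,0,0,-2.5,0,0,0],
    [-1,0,0,-2.5,0,0,0],
    [-1,0,0,-2.5,0,0,0],
    [-1,0,0,-2.5,0,0,0],
    [-1,0,0,-2,0,0,0],
    [-1,0,0,0,0,0,0],
  ],
)

```text
time: 12.17
position: [0.4514, -0.1437, 0.3084]
eef_rot: [-0.417, 3.109, -0.001]
contact_force: [0.3, -0.9, -2.2]
finger_gap: 0.0434
```

Run:
```python
from h import *
plan([*(MID-.075*YR),.30],YAWN+np.pi/2)
s=grab_frame("scene");crop(s,180,60,120,130,5,"s6.png")
```

```text
pos [ 0.4514 -0.1437  0.3084] tilt [ 0.005 -0.    -1.   ] yaw 1.837 gap 0.0434 F [ 0.3 -0.9 -2.2] t 12.17 j7 2.01
shift cm [-20.25  32.63   0.89]
turn az -0.605
```

View pics/s6.png

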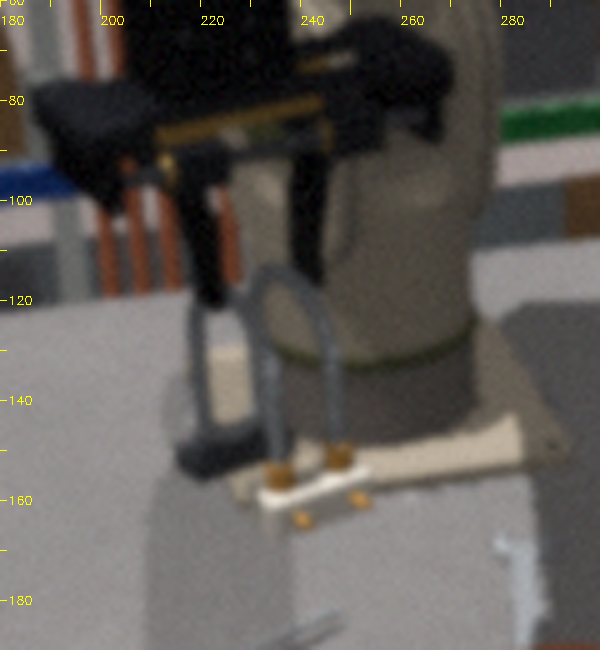

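>>> send_rows(
  increments=[
    [-1,-0.8,1.3,0,0,0,0],
    [-1,-1.6,2.6,0,0,0,0],
    [-1,-1.6,2.6,0,0,0,0],
    [-1,-1.6,2.6,0,0,0,0],
    [-1,-1.6,2.6,0,0,0,0],
    [-1,-1.6,2.6,0,0,0,0],
    [-1,-1.6,2.6,0,0,0,0],
    [-1,-1.6,2.6,0,0,0,0],
    [-1,-1.6,2.6,0,0,0,0],
    [-1,-1.6,2.6,0,0,0,0],
  ],
)

```text
time: 13.05
position: [0.5313, 0.1364, 0.3028]
eef_rot: [0.417, -3.111, 0.001]
contact_force: [0.6, -0.8, -2.1]
finger_gap: 0.0431
```

>>> send_rows(
  increments=[
    [-1,-1.6,2.6,0,0,0,0],
    [-1,-1.6,2.6,0,0,0,0],
    [-1,-1.0,1.5,0,0,0,0],
    [-1,-0.6,1,0,0,0,0],
    [-1,0,0,0,0,0,-0.1],
    [-1,0,0,0,0,0,-0.1],
    [-1,0,0,0,0,0,-0.1],
    [-1,0,0,0,0,0,-0.1],
    [-1,0,0,0,0,0,-0.1],
    [-1,0,0,0,0,0,-0.1],
  ],
)

```text
time: 13.88
position: [0.5574, 0.221, 0.3034]
eef_rot: [1.324, -2.847, 0.001]
contact_force: [-0.3, -0.4, -2.0]
finger_gap: 0.0432
```

>>> send_rows(
  increments=[
    [-1,0,0,0,0,0,0],
    [-1,0,0,0,0,0,0],
    [-1,0,0,0,0,0,0],
    [-1,0,0,0,0,0,0],
    [-1,0,0,0,0,0,0],
    [-1,0,0,0,0,0,0],
    [-1,0,0,0,0,0,0],
    [-1,0,0,0,0,0,0],
    [-1,0,0,0,0,0,0],
    [-1,0,0,0,0,0,0],
  ],
)

```text
time: 14.72
position: [0.5577, 0.2224, 0.3043]
eef_rot: [-1.32, 2.851, 0.0]
contact_force: [-0.9, -0.7, -2.3]
finger_gap: 0.043
```

Run:
```python
from h import *
plan([*(MID-.075*YR),.22],YAWN+np.pi/2)
s=grab_frame("scene");crop(s,310,60,150,150,4,"s7.png")
```

```text
pos [0.5577 0.2224 0.3043] tilt [-0.  0. -1.] yaw 2.438 gap 0.043 F [-0.9 -0.7 -2.3] t 14.72 j7 2.03
shift cm [-0.37 -0.11  8.43]
turn az -0.004
```

View pics/s7.png

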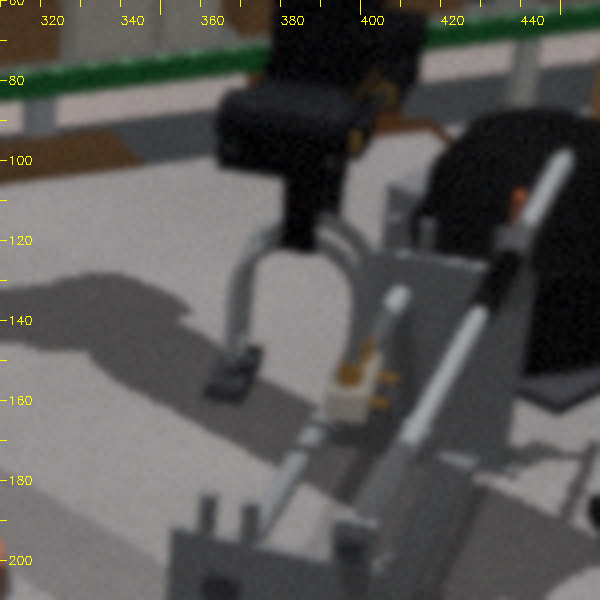

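>>> send_rows(
  increments=[
    [-1,-0.4,-0.1,0,0,0,0],
    [-1,0,0,1,0,0,0],
    [-1,0,0,1.5,0,0,0],
    [-1,0,0,2,0,0,0],
    [-1,0,0,2,0,0,0],
    [-1,0,0,2,0,0,0],
    [-1,0,0,2,0,0,0],
    [-1,0,0,2,0,0,0],
    [-1,0,0,1.5,0,0,0],
    [-1,0,0,1,0,0,0],
  ],
)

```text
time: 15.6
position: [0.5601, 0.2245, 0.1516]
eef_rot: [1.319, -2.848, 0.0]
contact_force: [0.2, -0.2, -2.8]
finger_gap: 0.043
```

Run:
```python
from h import *
plan([*(MID-.075*YR),.145],YAWN+np.pi/2)
s=grab_frame("scene");crop(s,310,60,150,150,4,"s8.png")
```

```text
pos [0.5601 0.2245 0.1516] tilt [-0.002 -0.001 -1.   ] yaw 2.438 gap 0.043 F [ 0.2 -0.2 -2.8] t 15.6 j7 2.05
shift cm [-0.06 -0.06  0.66]
turn az -0.004
```

View pics/s8.png

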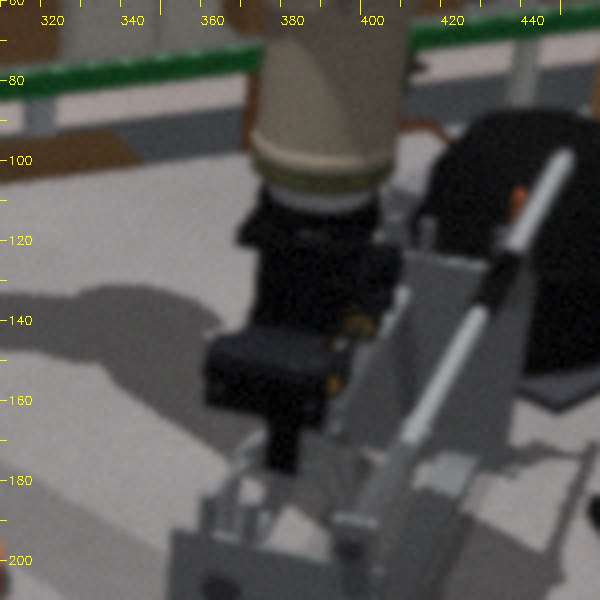

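The element is astride the rail. I'll lower the last 6 mm in small steps and watch the vertical force.

>>> send_rows(
  increments=[
    [-1,0,0,0.2,0,0,0],
    [-1,0,0,0.1,0,0,0],
    [-1,0,0,0.1,0,0,0],
    [-1,0,0,0.1,0,0,0],
    [-1,0,0,0.1,0,0,0],
    [-1,0,0,0,0,0,0],
    [-1,0,0,0,0,0,0],
    [-1,0,0,0,0,0,0],
    [-1,0,0,0,0,0,0],
    [-1,0,0,0,0,0,0],
  ],
)

```text
time: 16.48
position: [0.5611, 0.2248, 0.1484]
eef_rot: [-1.32, 2.851, 0.0]
contact_force: [-0.6, -0.1, -2.7]
finger_gap: 0.0433
```

>>> send_rows(
  increments=[
    [-1,0,0,0.1,0,0,0],
    [-1,0,0,0.1,0,0,0],
    [-1,0,0,0.1,0,0,0],
    [-1,0,0,0,0,0,0],
    [-1,0,0,0,0,0,0],
    [-1,0,0,0,0,0,0],
    [-1,0,0,0,0,0,0],
    [-1,0,0,0,0,0,0],
    [-1,0,0,0,0,0,0],
    [-1,0,0,0,0,0,0],
  ],
)

```text
time: 17.32
position: [0.5612, 0.2248, 0.1456]
eef_rot: [-1.32, 2.85, 0.0]
contact_force: [-2.1, -0.4, 6.3]
finger_gap: 0.0434
```

Contact at z = 0.1456, as expected. Opening, then rising.

>>> send_rows(
  increments=[
    [1,0,0,0,0,0,0],
    [1,0,0,0,0,0,0],
    [1,0,0,0,0,0,0],
    [1,0,0,0,0,0,0],
    [1,0,0,0,0,0,0],
    [1,0,0,0,0,0,0],
    [1,0,0,0,0,0,0],
    [1,0,0,0,0,0,0],
    [1,0,0,0,0,0,0],
    [1,0,0,0,0,0,0],
  ],
)

```text
time: 18.15
position: [0.5611, 0.2248, 0.1454]
eef_rot: [-1.32, 2.851, 0.0]
contact_force: [0.8, -0.1, 0.2]
finger_gap: 0.0866
```

>>> send_rows(
  increments=[
    [1,0,0,-1,0,0,0],
    [1,0,0,-2,0,0,0],
    [1,0,0,-3,0,0,0],
    [1,0,0,-3,0,0,0],
    [1,0,0,-3,0,0,0],
    [1,0,0,-3,0,0,0],
    [1,0,0,0,0,0,0],
    [1,0,0,0,0,0,0],
    [1,0,0,0,0,0,0],
    [1,0,0,0,0,0,0],
  ],
)

```text
time: 18.98
position: [0.5605, 0.2246, 0.2943]
eef_rot: [1.319, -2.849, -0.0]
contact_force: [-0.3, -0.7, -0.7]
finger_gap: 0.0873
```

Run:
```python
from h import *
plan([.600,-.294,.30],-.47+np.pi/2)
s=grab_frame("scene");crop(s,310,80,150,150,4,"s9.png");crop(s,160,170,160,120,5,"s9e.png")
t=grab_frame("top");cv2.imwrite("pics/t9f.png",t)
```

```text
pos [0.5605 0.2246 0.2943] tilt [-0.002 -0.001 -1.   ] yaw 2.438 gap 0.0873 F [-0.3 -0.7 -0.7] t 18.98 j7 2.03
shift cm [ 37.   -36.56  -0.54]
turn az 1.337
```

View pics/s9.png

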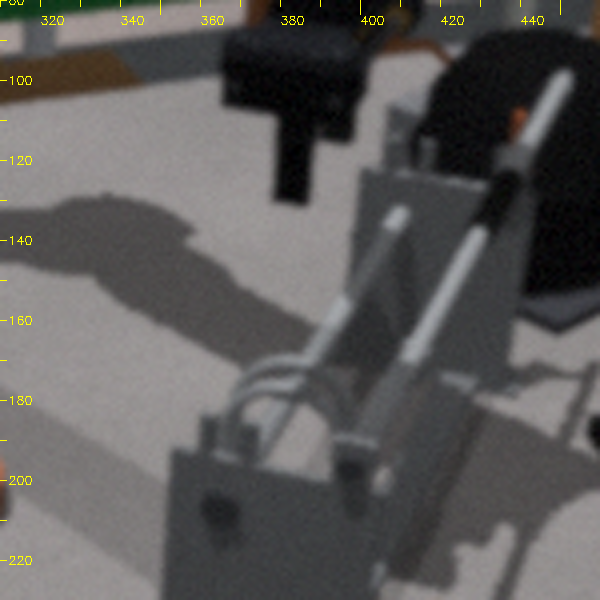

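View pics/s9e.png

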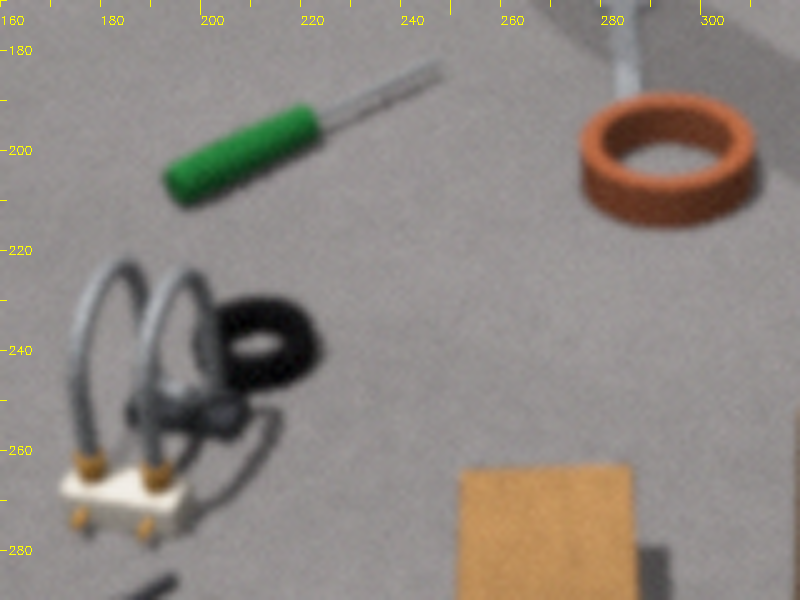

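View pics/t9f.png

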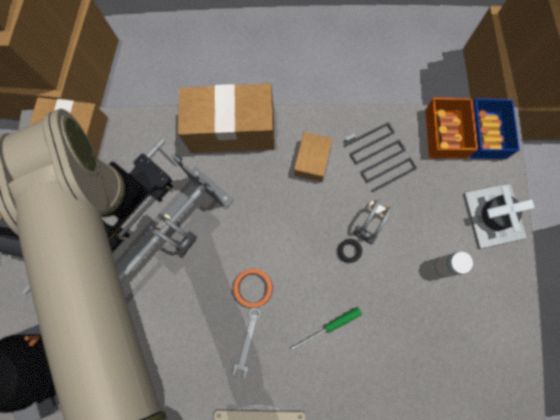

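The first element hangs with its crown near scene (380,172), and the second is unmoved at about (190,245). Moving to it.

>>> send_rows(
  increments=[
    [1,2.6,-2.6,0,0,0,0],
    [1,2.6,-2.6,0,0,0,0],
    [1,2.6,-2.6,0,0,0,0],
    [1,2.6,-2.6,0,0,0,0],
    [1,2.6,-2.6,0,0,0,0],
    [1,2.6,-2.6,0,0,0,0],
    [1,2.6,-2.6,0,0,0,0],
    [1,2.6,-2.6,0,0,0,0],
    [1,2.6,-2.6,0,0,0,0],
    [1,2.6,-2.6,0,0,0,0],
  ],
)

```text
time: 19.92
position: [0.5886, -0.1214, 0.2935]
eef_rot: [1.309, -2.85, 0.003]
contact_force: [0.7, 0.0, -0.4]
finger_gap: 0.0873
```

>>> send_rows(
  increments=[
    [1,2.6,-2.6,0,0,0,0],
    [1,2.6,-2.6,0,0,0,0],
    [1,2.6,-2.6,0,0,0,0],
    [1,2.6,-2.6,0,0,0,0],
    [1,0,0,0,0,0,0.12],
    [1,0,0,0,0,0,0.12],
    [1,0,0,0,0,0,0.12],
    [1,0,0,0,0,0,0.12],
    [1,0,0,0,0,0,0.12],
    [1,0,0,0,0,0,0.12],
  ],
)

```text
time: 20.75
position: [0.596, -0.1856, 0.2884]
eef_rot: [0.228, -3.115, 0.012]
contact_force: [0.3, -0.6, -0.2]
finger_gap: 0.087
```

>>> send_rows(
  increments=[
    [1,0,0,0,0,0,0.12],
    [1,0,0,0,0,0,0.12],
    [1,0,0,0,0,0,0.12],
    [1,0,0,0,0,0,0.12],
    [1,0,0,0,0,0,0.12],
    [1,0,0,0,0,0,0],
    [1,0,0,0,0,0,0],
    [1,0,0,0,0,0,0],
    [1,0,0,0,0,0,0],
    [1,0,0,0,0,0,0],
  ],
)

```text
time: 21.58
position: [0.5962, -0.1855, 0.2892]
eef_rot: [-0.692, -3.05, 0.02]
contact_force: [-0.2, -0.1, 0.2]
finger_gap: 0.0869
```

Run:
```python
from h import *
plan([.600,-.294,.15],-.47+np.pi/2)
```

```text
pos [ 0.5962 -0.1855  0.2892] tilt [-0.016 -0.009 -1.   ] yaw 1.125 gap 0.0869 F [-0.2 -0.1  0.2] t 21.58 j7 1.32
shift cm [-5.17 -9.41 14.01]
turn az 0.024
```

```bash
cat >> h.py <<'E'
def plan2(xyz,yaw):
    plan(xyz,yaw);s=read_state();Rc=R.from_rotvec(s['eef_rot']);M=Rc.as_matrix()
    y=np.arctan2(M[1,1],M[0,1]);a=(yaw-y+np.pi/2)%np.pi-np.pi/2;w=y+a
    ty=np.array([np.cos(w),np.sin(w),0]);tz=np.array([0,0,-1.]);T=np.stack([np.cross(ty,tz),ty,tz],1)
    print("turn vec (tool)",(Rc.inv()*R.from_matrix(T)).as_rotvec().round(3), "joints",np.round(s['joints'],2))
E
python3 -c "
from h import *
plan2([.600,-.294,.15],-.47+np.pi/2)"
```

```text
pos [ 0.5962 -0.1855  0.2892] tilt [-0.016 -0.009 -1.   ] yaw 1.125 gap 0.0869 F [-0.2 -0.1  0.2] t 21.58 j7 1.32
shift cm [-5.17 -9.41 14.01]
turn az 0.024
turn vec (tool) [-0.015 -0.011  0.024] joints [ 0.32  0.32 -0.13  1.34  0.05  1.5   1.32]
```

>>> send_rows(
  increments=[
    [1,0,0,0,-0.015,-0.01,0.02],
    [1,-1.7,-3.1,0,0,0,0],
    [1,-1.7,-3.1,0,0,0,0],
    [1,-1.6,-3.1,0,0,0,0],
    [1,0,0,2.5,0,0,0],
    [1,0,0,2.5,0,0,0],
    [1,0,0,2.5,0,0,0],
    [1,0,0,2.5,0,0,0],
    [1,0,0,2.5,0,0,0],
    [1,0,0,0,0,0,0],
  ],
)

```text
time: 22.42
position: [0.5963, -0.2902, 0.1588]
eef_rot: [-0.727, -3.048, -0.002]
contact_force: [-0.8, 0.9, -1.0]
finger_gap: 0.0868
```

Run:
```python
from h import *
plan2([.600,-.294,.109],-.47+np.pi/2)
s=grab_frame("scene");crop(s,120,150,130,130,5,"s10.png")
```

```text
pos [ 0.5963 -0.2902  0.1588] tilt [-0.007  0.003 -1.   ] yaw 1.103 gap 0.0868 F [-0.8  0.9 -1. ] t 22.42 j7 1.46
shift cm [-0.54 -0.17  4.98]
turn az 0.002
turn vec (tool) [-0.    -0.008  0.002] joints [ 0.45  0.46 -0.08  1.42  0.04  1.27  1.46]
```

View pics/s10.png

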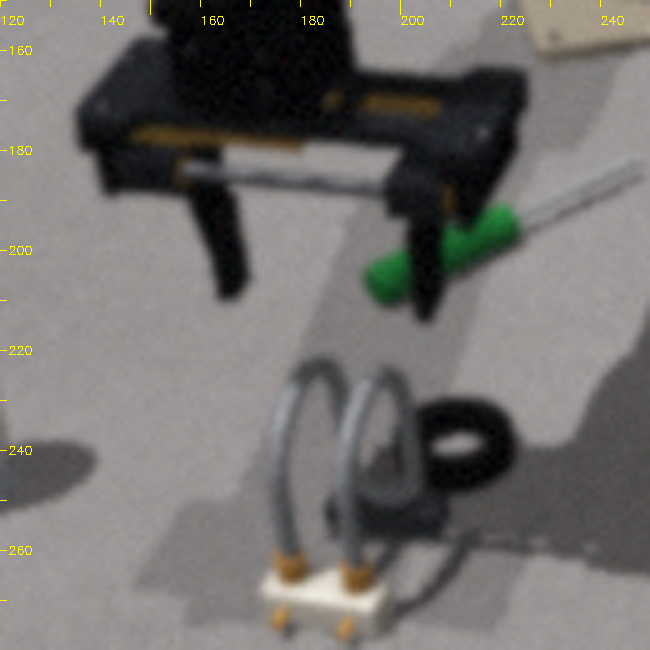

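Run:
```python
from h import *
print("proj tcp",proj("scene",[.5963,-.2902,.1588]),"crown pred",proj("scene",[.6,-.294,.118]))
for dx,dy in((0,0),(.01,0),(0,.01)): print(proj("scene",[.600+dx,-.294+dy,.118]))
for dx,dy in((0,0),(.01,0),(0,.01)): print("top",proj("top",[.600+dx,-.294+dy,.113]))
a=-.47;ux=np.array([np.cos(a),np.sin(a)]);uy=np.array([-ux[1],ux[0]])
for l in(17,-17): print(proj("top",[*(np.array([.6,-.294])+uy*l/1e3),.113]),proj("scene",[*(np.array([.6,-.294])+uy*l/1e3),.118]))
t=cv2.imread("pics/t9f.png");crop(t,340,190,60,60,10,"t9e.png")
```

```text
proj tcp [186.37016922 209.83454819] crown pred [186.92606075 225.12902344]
[186.92606075 225.12902344]
[187.4319203  227.49385975]
[191.13381025 224.43541286]
top [378.62054073 214.12233373]
top [378.46240923 210.12221403]
top [374.55522672 214.11826962]
[372.34454825 211.03390316] [193.71666234 225.88701455]
[384.90385783 217.21724411] [180.16531058 224.37461698]
```

View pics/t9e.png

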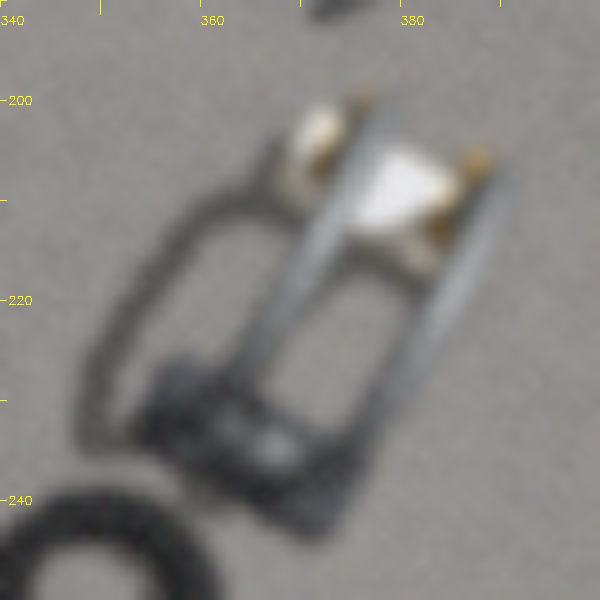

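The top view agrees with (0.600, -0.292). The highest arch pixel in the scene view is skewed by the oblique arch, and the clearance is ±21 mm, so I'll descend here.

>>> send_rows(
  increments=[
    [1,-0.4,0,0,0,-0.008,0],
    [1,0,0,1.5,0,0,0],
    [1,0,0,1.5,0,0,0],
    [1,0,0,1.2,0,0,0],
    [1,0,0,0.7,0,0,0],
    [1,0,0,0,0,0,0],
    [1,0,0,0,0,0,0],
    [1,0,0,0,0,0,0],
    [1,0,0,0,0,0,0],
    [1,0,0,0,0,0,0],
  ],
)

```text
time: 23.3
position: [0.6032, -0.2933, 0.1162]
eef_rot: [0.726, 3.048, -0.004]
contact_force: [0.4, 0.3, -0.3]
finger_gap: 0.087
```

Run:
```python
from h import *
plan2([.600,-.292,.109],-.47+np.pi/2)
s=grab_frame("scene");crop(s,120,150,130,130,5,"s11.png")
```

```text
pos [ 0.6032 -0.2933  0.1162] tilt [ 0.008 -0.004 -1.   ] yaw 1.103 gap 0.087 F [ 0.4  0.3 -0.3] t 23.3 j7 1.46
shift cm [ 0.35 -0.03  0.71]
turn az 0.002
turn vec (tool) [-0.     0.009  0.002] joints [ 0.45  0.5  -0.08  1.46  0.05  1.18  1.46]
```

View pics/s11.png

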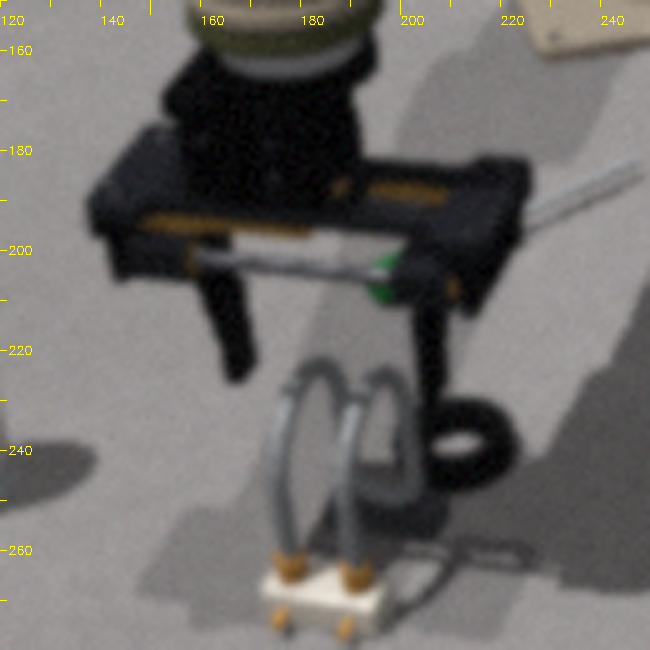

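>>> send_rows(
  increments=[
    [1,0.3,0.4,0,0,0.008,0],
    [1,0,0,0.4,0,0,0],
    [1,0,0,0.3,0,0,0],
    [1,0,0,0,0,0,0],
    [-1,0,0,0,0,0,0],
    [-1,0,0,0,0,0,0],
    [-1,0,0,0,0,0,0],
    [-1,0,0,0,0,0,0],
    [-1,0,0,0,0,0,0],
    [-1,0,0,0,0,0,0],
  ],
)

```text
time: 24.18
position: [0.6019, -0.2884, 0.1084]
eef_rot: [-0.728, -3.056, 0.001]
contact_force: [0.4, -1.0, -0.1]
finger_gap: 0.0549
```

>>> send_rows(
  increments=[
    [-1,0,0,0,0,0,0],
    [-1,0,0,0,0,0,0],
    [-1,0,0,0,0,0,0],
    [-1,0,0,0,0,0,0],
    [-1,0,0,0,0,0,0],
    [-1,0,0,0,0,0,0],
    [-1,0,0,0,0,0,0],
    [-1,0,0,0,0,0,0],
    [-1,0,0,0,0,0,0],
    [-1,0,0,0,0,0,0],
  ],
)

```text
time: 25.02
position: [0.602, -0.2883, 0.1085]
eef_rot: [-0.728, -3.056, 0.001]
contact_force: [-0.2, -2.5, 3.5]
finger_gap: 0.0428
```

Run:
```python
from h import *
plan2([.600,-.292,.109],-.47+np.pi/2)
s=grab_frame("scene");crop(s,120,150,130,130,5,"s12.png")
```

```text
pos [ 0.602  -0.2883  0.1085] tilt [-0.    -0.001 -1.   ] yaw 1.103 gap 0.0428 F [-0.2 -2.5  3.5] t 25.02 j7 1.45
shift cm [ 0.01 -0.42 -0.05]
turn az 0.002
turn vec (tool) [-0.001 -0.     0.002] joints [ 0.44  0.5  -0.09  1.47  0.05  1.17  1.45]
```

View pics/s12.png

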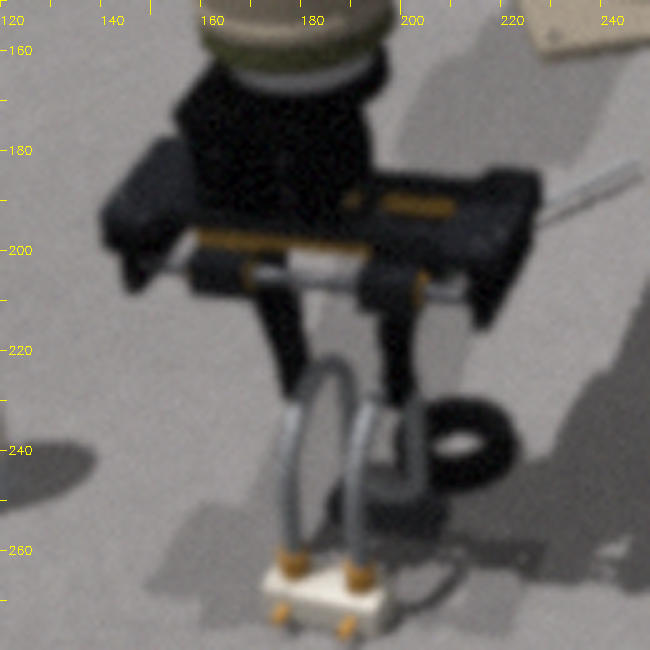

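Gap is 43 mm and the pads sit at the crowns. Lifting.

>>> send_rows(
  increments=[
    [-1,0,0,-1,0,0,0],
    [-1,0,0,-1.5,0,0,0],
    [-1,0,0,-2.5,0,0,0],
    [-1,0,0,-2.5,0,0,0],
    [-1,0,0,-2.5,0,0,0],
    [-1,0,0,-2.5,0,0,0],
    [-1,0,0,-2.5,0,0,0],
    [-1,0,0,-2.5,0,0,0],
    [-1,0,0,-2,0,0,0],
    [-1,0,0,0,0,0,0],
  ],
)

```text
time: 25.9
position: [0.6032, -0.2878, 0.3083]
eef_rot: [0.726, 3.051, -0.001]
contact_force: [0.6, -0.3, -0.7]
finger_gap: 0.043
```

Run:
```python
from h import *
plan2([*(MID+.075*YR),.30],YAWN+np.pi/2)
```

```text
pos [ 0.6032 -0.2878  0.3083] tilt [ 0.005 -0.002 -1.   ] yaw 1.104 gap 0.043 F [ 0.6 -0.3 -0.7] t 25.9 j7 1.46
shift cm [41.45 47.3   0.64]
turn az -1.338
turn vec (tool) [-0.003  0.005 -1.338] joints [ 0.43  0.4  -0.08  1.19  0.03  1.55  1.46]
```

>>> send_rows(
  increments=[
    [-1,1,1.2,0,0,0,0],
    [-1,2.1,2.4,0,0,0,0],
    [-1,2.1,2.4,0,0,0,0],
    [-1,2.1,2.4,0,0,0,0],
    [-1,2.1,2.4,0,0,0,0],
    [-1,2.1,2.4,0,0,0,0],
    [-1,2.1,2.4,0,0,0,0],
    [-1,2.1,2.4,0,0,0,0],
    [-1,2.1,2.4,0,0,0,0],
    [-1,1,1.2,0,0,0,0],
  ],
)

```text
time: 26.73
position: [0.5299, -0.0056, 0.3023]
eef_rot: [-0.72, -3.055, -0.001]
contact_force: [0.7, 0.5, -1.9]
finger_gap: 0.0431
```

Run:
```python
from h import *
plan2([*(MID+.075*YR),.30],YAWN+np.pi/2)
s=grab_frame("scene");cv2.imwrite("pics/s13.png",s)
```

```text
pos [ 0.5299 -0.0056  0.3023] tilt [-0.002  0.001 -1.   ] yaw 1.108 gap 0.0431 F [ 0.7  0.5 -1.9] t 26.73 j7 1.01
shift cm [22.08 25.49  0.3 ]
turn az -1.334
turn vec (tool) [ 0.002 -0.002 -1.334] joints [ 0.16  0.11 -0.26  1.57  0.03  1.47  1.01]
```

View pics/s13.png

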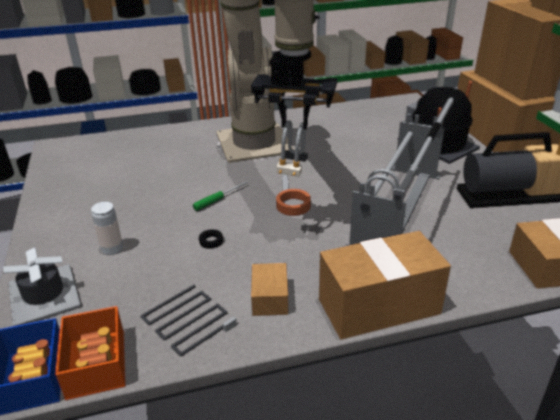

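The element is carried upright near (290,150), the first one still hangs at (382,182), and the bystanders are in place. Continuing.

>>> send_rows(
  increments=[
    [-1,1.1,1.3,-0.2,0,0,0],
    [-1,2.2,2.5,0,0,0,0],
    [-1,2.2,2.5,0,0,0,0],
    [-1,2.2,2.5,0,0,0,0],
    [-1,2.2,2.5,0,0,0,0],
    [-1,2.2,2.5,0,0,0,0],
    [-1,2.2,2.5,0,0,0,0],
    [-1,2.2,2.5,0,0,0,0],
    [-1,2.2,2.5,0,0,0,0],
    [-1,2.2,2.5,0,0,0,0],
  ],
)

```text
time: 27.62
position: [0.4513, 0.2973, 0.3042]
eef_rot: [-0.728, -3.054, 0.002]
contact_force: [0.3, -0.9, -2.7]
finger_gap: 0.0432
```

>>> send_rows(
  increments=[
    [-1,1.1,1.3,0,0,0,0],
    [-1,0,0,0,0,0,-0.06],
    [-1,0,0,0,0,0,-0.12],
    [-1,0,0,0,0,0,-0.12],
    [-1,0,0,0,0,0,-0.12],
    [-1,0,0,0,0,0,-0.12],
    [-1,0,0,0,0,0,-0.12],
    [-1,0,0,0,0,0,-0.12],
    [-1,0,0,0,0,0,-0.12],
    [-1,0,0,0,0,0,-0.12],
  ],
)

```text
time: 28.45
position: [0.4479, 0.3123, 0.304]
eef_rot: [0.865, -3.017, 0.001]
contact_force: [-0.2, 0.7, -2.1]
finger_gap: 0.0428
```

>>> send_rows(
  increments=[
    [-1,0,0,0,0,0,-0.12],
    [-1,0,0,0,0,0,-0.12],
    [-1,0,0,0,0,0,-0.06],
    [-1,0,0,0,0,0,0],
    [-1,0,0,0,0,0,0],
    [-1,0,0,0,0,0,0],
    [-1,0,0,0,0,0,0],
    [-1,0,0,0,0,0,0],
    [-1,0,0,0,0,0,0],
    [-1,0,0,0,0,0,0],
  ],
)

```text
time: 29.28
position: [0.4484, 0.3127, 0.3052]
eef_rot: [1.298, -2.86, 0.0]
contact_force: [0.7, 0.0, -2.7]
finger_gap: 0.0428
```

Run:
```python
from h import *
plan2([*(MID+.075*YR),.15],YAWN+np.pi/2)
s=grab_frame("scene");crop(s,320,40,150,160,4,"s14.png")
```

```text
pos [0.4484 0.3127 0.3052] tilt [-0. -0. -1.] yaw 2.423 gap 0.0428 F [ 0.7  0.  -2.7] t 29.28 j7 1.65
shift cm [-0.49  0.72 15.52]
turn az -0.019
turn vec (tool) [ 0.    -0.001 -0.019] joints [-0.13  0.18 -0.65  1.51  0.11  1.49  1.65]
```

View pics/s14.png

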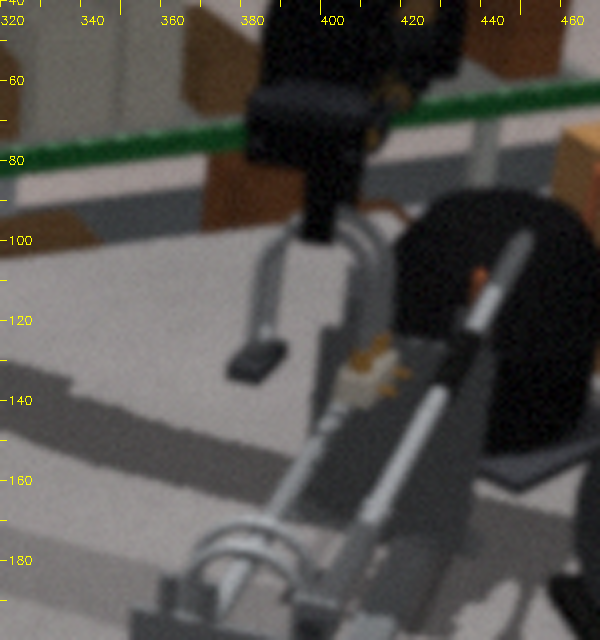

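>>> send_rows(
  increments=[
    [-1,-0.5,0.7,0,0,0,-0.02],
    [-1,0,0,1,0,0,0],
    [-1,0,0,1.5,0,0,0],
    [-1,0,0,2,0,0,0],
    [-1,0,0,2,0,0,0],
    [-1,0,0,2,0,0,0],
    [-1,0,0,2,0,0,0],
    [-1,0,0,2,0,0,0],
    [-1,0,0,1.7,0,0,0],
    [-1,0,0,1,0,0,0],
  ],
)

```text
time: 30.17
position: [0.4452, 0.3206, 0.1505]
eef_rot: [1.327, -2.844, 0.0]
contact_force: [0.6, 0.7, -3.1]
finger_gap: 0.0429
```

>>> send_rows(
  increments=[
    [-1,0,0,0.1,0,0,0],
    [-1,0,0,0.1,0,0,0],
    [-1,0,0,0.1,0,0,0],
    [-1,0,0,0.1,0,0,0],
    [-1,0,0,0,0,0,0],
    [-1,0,0,0,0,0,0],
    [-1,0,0,0,0,0,0],
    [-1,0,0,0,0,0,0],
    [-1,0,0,0,0,0,0],
    [-1,0,0,0,0,0,0],
  ],
)

```text
time: 31.0
position: [0.4464, 0.321, 0.1493]
eef_rot: [1.327, -2.847, 0.0]
contact_force: [-0.5, -0.2, -2.2]
finger_gap: 0.0432
```

>>> send_rows(
  increments=[
    [-1,0,0,0.1,0,0,0],
    [-1,0,0,0.1,0,0,0],
    [-1,0,0,0.1,0,0,0],
    [-1,0,0,0.1,0,0,0],
    [-1,0,0,0,0,0,0],
    [-1,0,0,0,0,0,0],
    [-1,0,0,0,0,0,0],
    [-1,0,0,0,0,0,0],
    [-1,0,0,0,0,0,0],
    [-1,0,0,0,0,0,0],
  ],
)

```text
time: 31.83
position: [0.4464, 0.321, 0.1453]
eef_rot: [1.327, -2.847, 0.0]
contact_force: [-0.3, -0.4, -3.0]
finger_gap: 0.043
```

Run:
```python
from h import *
plan2([*(MID+.075*YR),.145],YAWN+np.pi/2)
s=grab_frame("scene");crop(s,320,60,150,150,4,"s15.png")
```

```text
pos [0.4464 0.321  0.1453] tilt [-0. -0. -1.] yaw 2.443 gap 0.043 F [-0.3 -0.4 -3. ] t 31.83 j7 1.6
shift cm [0.01 0.02 0.03]
turn az 0.001
turn vec (tool) [ 0.    -0.     0.001] joints [-0.15  0.29 -0.64  1.73  0.19  1.18  1.6 ]
```

View pics/s15.png

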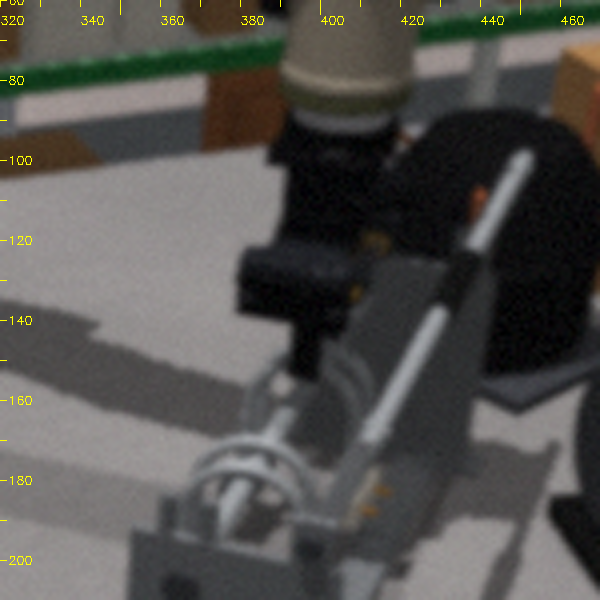

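Astride the rail and about to touch. Lowering 2 mm more, then releasing.

>>> send_rows(
  increments=[
    [-1,0,0,0.1,0,0,0],
    [-1,0,0,0.05,0,0,0],
    [-1,0,0,0,0,0,0],
    [-1,0,0,0,0,0,0],
    [1,0,0,0,0,0,0],
    [1,0,0,0,0,0,0],
    [1,0,0,0,0,0,0],
    [1,0,0,0,0,0,0],
    [1,0,0,0,0,0,0],
    [1,0,0,0,0,0,0],
  ],
)

```text
time: 32.72
position: [0.4463, 0.321, 0.1437]
eef_rot: [1.327, -2.847, 0.0]
contact_force: [-0.0, -0.6, -0.1]
finger_gap: 0.075
```

>>> send_rows(
  increments=[
    [1,0,0,0,0,0,0],
    [1,0,0,0,0,0,0],
    [1,0,0,0,0,0,0],
    [1,0,0,0,0,0,0],
    [1,0,0,-1,0,0,0],
    [1,0,0,-2,0,0,0],
    [1,0,0,-3,0,0,0],
    [1,0,0,-3,0,0,0],
    [1,0,0,-3,0,0,0],
    [1,0,0,-3,0,0,0],
  ],
)

```text
time: 33.55
position: [0.4461, 0.321, 0.2961]
eef_rot: [-1.327, 2.847, 0.0]
contact_force: [0.6, 0.8, -0.6]
finger_gap: 0.087
```

Run:
```python
from h import *
plan2([*(MID+.0993*N),.33],YAWN)
s=grab_frame("scene");crop(s,320,60,150,150,4,"s16.png");cv2.imwrite("pics/s16f.png",s)
t=grab_frame("top");cv2.imwrite("pics/t16f.png",t)
```

```text
pos [0.4461 0.321  0.2961] tilt [ 0.  0. -1.] yaw 2.443 gap 0.087 F [ 0.6  0.8 -0.6] t 33.55 j7 1.65
shift cm [-9.93 -7.51 -3.39]
turn az -1.569
turn vec (tool) [-0.     0.    -1.569] joints [-0.14  0.19 -0.66  1.52  0.12  1.47  1.65]
```

View pics/s16.png

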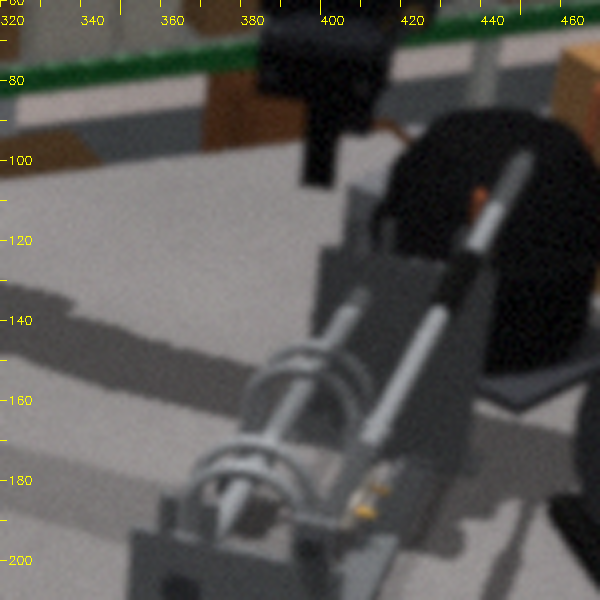

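View pics/t16f.png

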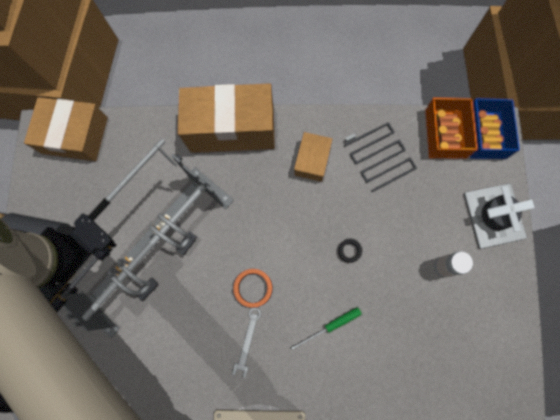

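Both elements hang on the rail, with crowns near scene (381,172) and (396,149), and the keeper is open. Next I'll fetch the bar, keeping the last joint in range by turning +1.57.

>>> send_rows(
  increments=[
    [1,0,0,-3.3,0,0,0],
    [1,-3,-2.3,0,0,0,0],
    [1,-3,-2.3,0,0,0,0],
    [1,-3.9,-2.9,0,0,0,0],
    [1,0,0,0,0,0,0.12],
    [1,0,0,0,0,0,0.12],
    [1,0,0,0,0,0,0.12],
    [1,0,0,0,0,0,0.12],
    [1,0,0,0,0,0,0.12],
    [1,0,0,0,0,0,0.12],
  ],
  force=15,
)

```text
time: 34.48
position: [0.5606, 0.3471, 0.3266]
eef_rot: [0.23, -3.132, 0.0]
contact_force: [-0.3, -0.1, 0.6]
finger_gap: 0.0873
```

>>> send_rows(
  increments=[
    [1,0,0,0,0,0,0.12],
    [1,0,0,0,0,0,0.12],
    [1,0,0,0,0,0,0.12],
    [1,0,0,0,0,0,0.12],
    [1,0,0,0,0,0,0.12],
    [1,0,0,0,0,0,0.12],
    [1,0,0,0,0,0,0.12],
    [1,0,0,0,0,0,0],
    [1,0,0,0,0,0,0],
    [1,0,0,0,0,0,0],
  ],
)

```text
time: 35.32
position: [0.5607, 0.3471, 0.3267]
eef_rot: [-1.053, -2.959, 0.001]
contact_force: [-0.2, 0.6, -0.5]
finger_gap: 0.0873
```

Run:
```python
from h import *
t=MID+.0993*N
plan2([*t,.237],YAWN)
print(proj("scene",[*t,.256]))
s=grab_frame("scene");crop(s,350,20,140,150,4,"s17.png")
x0,y0,w,h=415,112,40,30
```

```text
pos [0.5607 0.3471 0.3267] tilt [-0.001 -0.    -1.   ] yaw 0.887 gap 0.0873 F [-0.2  0.6 -0.5] t 35.32 j7 0.17
shift cm [-0.42  0.56  8.97]
turn az 0.016
turn vec (tool) [-0.001 -0.     0.016] joints [-0.37  0.41 -0.38  1.16  0.15  1.6   0.17]
[433.73905733 131.55099408]
```

View pics/s17.png

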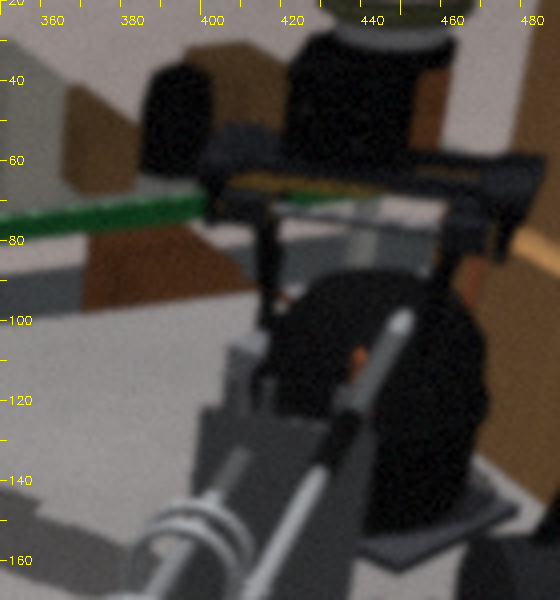

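The bar lies at the predicted place, (434,131), between the fingers. Descending and gripping.

>>> send_rows(
  increments=[
    [1,-0.4,0.5,0,0,0,0.016],
    [1,0,0,2,0,0,0],
    [1,0,0,2,0,0,0],
    [1,0,0,2,0,0,0],
    [1,0,0,1.7,0,0,0],
    [1,0,0,1.2,0,0,0],
    [1,0,0,0,0,0,0],
    [1,0,0,0,0,0,0],
    [-1,0,0,0,0,0,0],
    [-1,0,0,0,0,0,0],
  ],
)

```text
time: 36.2
position: [0.5676, 0.3488, 0.2392]
eef_rot: [1.082, 2.948, 0.002]
contact_force: [-0.2, -0.2, 0.1]
finger_gap: 0.08
```

>>> send_rows(
  increments=[
    [-1,0,0,0,0,0,0],
    [-1,0,0,0,0,0,0],
    [-1,0,0,0,0,0,0],
    [-1,0,0,0,0,0,0],
    [-1,0,0,0,0,0,0],
    [-1,0,0,0,0,0,0],
    [-1,0,0,0,0,0,0],
    [-1,0,0,0,0,0,0],
    [-1,0,0,0,0,0,0],
    [-1,0,0,0,0,0,0],
  ],
)

```text
time: 37.03
position: [0.5671, 0.3485, 0.2377]
eef_rot: [-1.083, -2.949, 0.0]
contact_force: [0.0, 0.1, 0.6]
finger_gap: 0.0175
```

>>> send_rows(
  increments=[
    [-1,0,0,0,0,0,0],
    [-1,0,0,0,0,0,0],
    [-1,0,0,0,0,0,0],
    [-1,0,0,0,0,0,0],
    [-1,0,0,0,0,0,0],
    [-1,0,0,0,0,0,0],
    [-1,0,0,0,0,0,0],
    [-1,0,0,0,0,0,0],
    [-1,0,0,0,0,0,0],
    [-1,0,0,0,0,0,0],
  ],
)

```text
time: 37.87
position: [0.5671, 0.3484, 0.2377]
eef_rot: [-1.083, -2.949, 0.0]
contact_force: [1.4, 1.5, 0.5]
finger_gap: 0.0174
```

Run:
```python
from h import *
p=np.array(read_state()['position']);d=(p[:2]-MID)@N
print("n off",d,"along",(p[:2]-MID)@YR,"grasp z",p[2]+.019)
plan2([*(MID+.0993*N),.237],YAWN)
s=grab_frame("scene");crop(s,350,20,140,150,4,"s18.png")
```

```text
n off 0.09878712350060151 along 6.275097389211433e-05 grasp z 0.2567466667073239
pos [0.5671 0.3484 0.2377] tilt [-0. -0. -1.] yaw 0.867 gap 0.0174 F [1.4 1.5 0.5] t 37.87 j7 0.15
shift cm [-0.01  0.05  0.07]
turn az -0.004
turn vec (tool) [-0.    -0.    -0.004] joints [-0.36  0.44 -0.37  1.3   0.16  1.43  0.15]
```

View pics/s18.png

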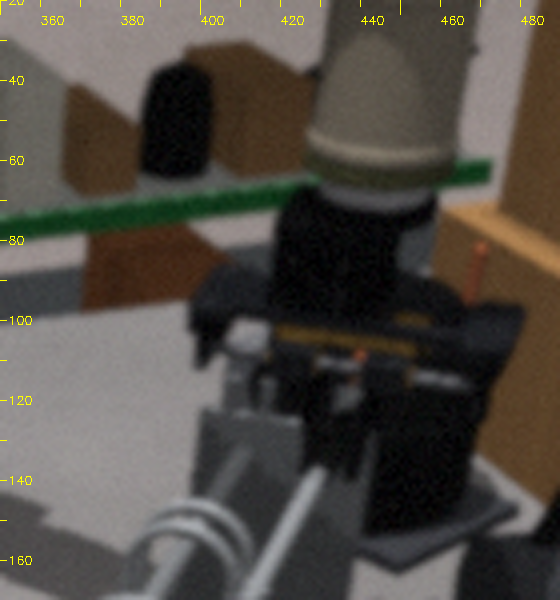

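>>> send_rows(
  increments=[
    [-1,0,-1.38,-0.33,0,0,0],
    [-1,0,-1.42,-0.06,0,0,0],
    [-1,0,-1.41,0.21,0,0,0],
    [-1,0,-1.34,0.47,0,0,0],
    [-1,0,-1.23,0.71,0,0,0],
    [-1,0,-1.07,0.93,0,0,0],
    [-1,0,-0.88,1.12,0,0,0],
    [-1,0,-0.65,1.27,0,0,0],
    [-1,0,0,0,0,0,0],
    [-1,0,0,0,0,0,0],
  ],
)

```text
time: 38.75
position: [0.5054, 0.2767, 0.1936]
eef_rot: [-1.082, -2.947, 0.003]
contact_force: [-0.3, 2.5, -5.1]
finger_gap: 0.0175
```

Run:
```python
from h import *
p=np.array(read_state()['position']);d=(p[:2]-MID)@N
print("n off",d,"along",(p[:2]-MID)@YR,"grasp z",p[2]+.019)
plan2([*MID,.166],YAWN)
s=grab_frame("scene");crop(s,320,60,140,150,4,"s19.png")
```

```text
n off 0.004190169051086676 along 0.0010207007665219698 grasp z 0.21259029197488735
pos [0.5054 0.2767 0.1936] tilt [-0.002 -0.001 -1.   ] yaw 0.867 gap 0.0175 F [-0.3  2.5 -5.1] t 38.75 j7 0.21
shift cm [-0.11 -0.41  2.76]
turn az -0.004
turn vec (tool) [-0.002 -0.001 -0.004] joints [-0.26  0.27 -0.38  1.62  0.1   1.28  0.21]
```

View pics/s19.png

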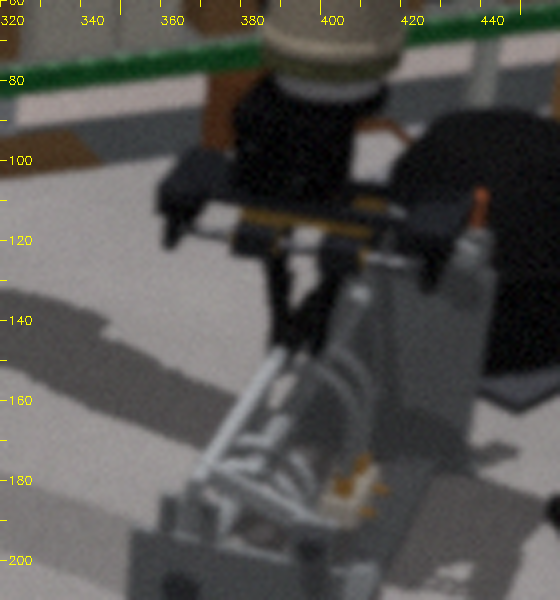

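Nearly shut, with both elements under the bar. Lowering the rest slowly.

>>> send_rows(
  increments=[
    [-1,0,-0.12,0.45,0,0,0],
    [-1,0,-0.12,0.45,0,0,0],
    [-1,0,-0.08,0.45,0,0,0],
    [-1,0,-0.05,0.45,0,0,0],
    [-1,0,-0.03,0.4,0,0,0],
    [-1,0,0,0.4,0,0,0],
    [-1,0,0,0.1,0,0,0],
    [-1,0,0,0,0,0,0],
    [-1,0,0,0,0,0,0],
    [-1,0,0,0,0,0,0],
  ],
)

```text
time: 39.63
position: [0.5029, 0.2736, 0.1671]
eef_rot: [-1.082, -2.947, 0.003]
contact_force: [-5.9, -0.2, -0.5]
finger_gap: 0.0173
```

Run:
```python
from h import *
p=np.array(read_state()['position']);d=(p[:2]-MID)@N
print("n off",d,"along",(p[:2]-MID)@YR,"grasp z",p[2]+.019)
plan2([*MID,.166],YAWN)
s=grab_frame("scene");crop(s,320,60,140,150,4,"s20.png")
```

```text
n off 0.00022213505641635692 along 0.0009981502354076061 grasp z 0.18612755773936301
pos [0.5029 0.2736 0.1671] tilt [-0.002 -0.001 -1.   ] yaw 0.867 gap 0.0173 F [-5.9 -0.2 -0.5] t 39.63 j7 0.21
shift cm [-0.1  -0.02  0.11]
turn az -0.004
turn vec (tool) [-0.002 -0.001 -0.004] joints [-0.26  0.28 -0.38  1.66  0.11  1.22  0.21]
```

View pics/s20.png

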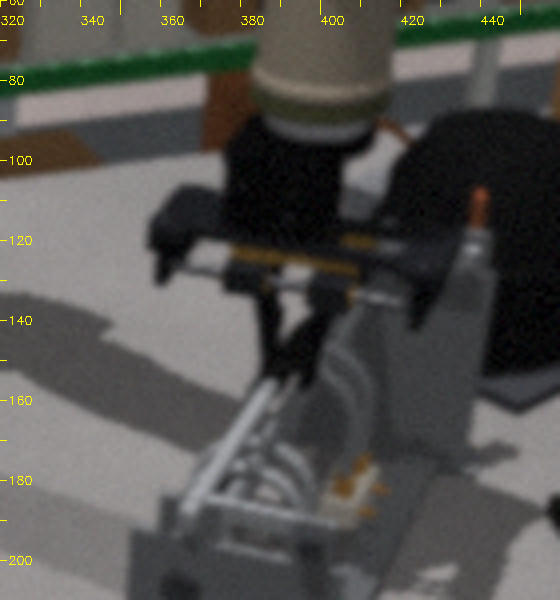

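>>> send_rows(
  increments=[
    [-1,0,0,0.1,0,0,0],
    [-1,0,0,0,0,0,0],
    [1,0,0,0,0,0,0],
    [1,0,0,0,0,0,0],
    [1,0,0,0,0,0,0],
    [1,0,0,0,0,0,0],
    [1,0,0,0,0,0,0],
    [1,0,0,0,0,0,0],
    [1,0,0,0,0,0,0],
    [1,0,0,0,0,0,0],
  ],
)

```text
time: 40.52
position: [0.5037, 0.2737, 0.1665]
eef_rot: [-1.083, -2.949, 0.001]
contact_force: [-0.5, 0.8, -0.6]
finger_gap: 0.0627
```

>>> send_rows(
  increments=[
    [1,0,0,0,0,0,0],
    [1,0,0,0,0,0,0],
    [1,0,0,0,0,0,0],
    [1,0,0,-1.5,0,0,0],
    [1,0,0,-3,0,0,0],
    [1,0,0,-3,0,0,0],
    [1,0,0,-3,0,0,0],
    [1,0,0,-3,0,0,0],
    [1,0,0,-1,0,0,0],
    [1,0,0,0,0,0,0],
  ],
)

```text
time: 41.35
position: [0.5047, 0.2745, 0.3147]
eef_rot: [1.082, 2.946, 0.005]
contact_force: [0.8, 0.2, -0.6]
finger_gap: 0.0871
```

>>> send_rows(
  increments=[
    [1,0,-3.5,0,0,0,0],
    [1,0,-3.5,0,0,0,0],
    [1,0,-3.5,0,0,0,0],
    [1,0,-3,0,0,0,0],
    [1,0,0,0,0,0,0],
    [1,0,0,0,0,0,0],
    [1,0,0,0,0,0,0],
    [1,0,0,0,0,0,0],
    [1,0,0,0,0,0,0],
    [1,0,0,0,0,0,0],
  ],
)

```text
time: 42.18
position: [0.4166, 0.1715, 0.3111]
eef_rot: [-1.081, -2.948, 0.001]
contact_force: [-0.2, -0.3, -0.8]
finger_gap: 0.0873
```

Run:
```python
from h import *
print(read_state()['position'])
s=grab_frame("scene");crop(s,320,60,150,150,4,"s21.png");cv2.imwrite("pics/s21f.png",s)
t=grab_frame("top");cv2.imwrite("pics/t21.png",t);crop(t,40,150,190,150,4,"t21c.png")
```

```text
[0.41661793 0.17147332 0.31109561]
```

View pics/s21.png

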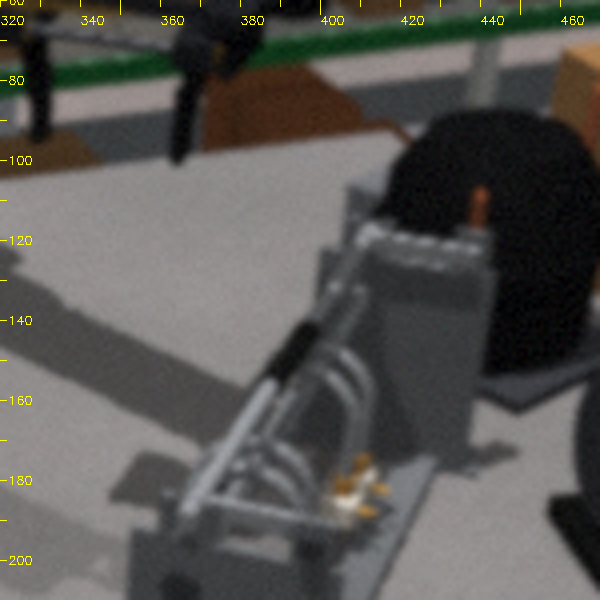

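View pics/t21.png

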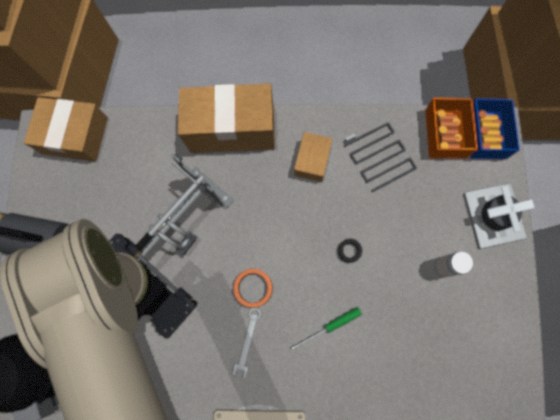

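Both elements hang under the closed bar. As a numeric check, I'll compare the sleeve's pixel position with the closed one at the start.

Run:
```python
from h import *
for f in("pics/scene0.png","pics/s21f.png"):
    s=cv2.imread(f)[130:165,380:410];m=cv2.inRange(s,(0,0,0),(45,45,45))
    n,l,st,c=cv2.connectedComponentsWithStats(m);i=1+np.argmax(st[1:,4]);print(c[i]+[380,130],st[i,4])
print("if 0.06 rad open:",proj("scene",[*MID,.1895])-proj("scene",[*MID,.185]))
```

```text
[393.07594937 147.65822785] 79
[393.43010753 147.50537634] 93
if 0.06 rad open: [ 0.16757448 -1.50625073]
```

```bash
python3 -c "
from plant import *
print(close_job())"
```

```text
the job is handed in; nothing more can be done
None
```

I swung the keeper bar open until it stayed back at its stop by itself. I then hung both elements present astride the rail, about 75 mm either side of its middle, closed the bar again and handed the job in. `close_job()` gives no verdict, so what follows is from my own checks.

**Last checks:**
- **Keeper:** its sleeve sits within about 0.4 px of where it was when closed at the start, and only 0.15 px in height. At 0.06 rad open it would sit 1.5 px higher.
- **Elements:** both hang on the rail under the bar in the last scene picture. I judged this by eye and did not measure their final positions or tilt.
- **Bystanders:** the tape, coil, box and can look unmoved in the pictures; I did not measure this either.
- **Robot:** the gripper is open and clear of everything. The clock read about 42 s.

**What disagreed or went wrong:**
- **Crown position:** for each element the two camera views differed by about 5–10 mm on the crown position. I trusted the top view, nudged the second grasp by 4 mm, and both grips closed at 43 mm, against the 44 mm crown width given.
- **Stopped short:** one move to the second element stopped about 11 cm short with a slight tilt, probably at a joint limit. I corrected it before descending.

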